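Clamp a row of block blanks in the bench vise

TASK

Take the loose wooden handle from its stand and press its tapered shank firmly home in the socket of the vise's crank, until the collar meets the rim; stand every blank that is on the bench side by side in the vise, flat on the two steel parallels (the long one lengthwise along the jaws). With the handle home and all blanks in, swing the crank to clamp them tight and square against the fixed jaw, and leave the handle in the crank. Do not disturb the glue jar, the spool clamp or the whetstone.

Things in the scene. Friction and masses are not known exactly. Their poses are not given: they have to be found in the camera images.
- vise: grey bench vise with dark wooden jaw liners, fixed to the bench. Origin on the bench; x is the closing direction, from the sliding to the fixed jaw, y runs along the jaws, z up. Fixed jaw: face at x = +22 mm, 34 mm thick. Both jaws are 240 mm long, tops 61 mm above the bench. Two steel parallels, 6 mm wide, run along y at x = +13 and -14 mm, tops 50 mm up
- seat (a point): middle of the clamped row: vise x = 0, y = 0, z = 50 mm (tops of the parallels, 11 mm below the jaw tops); same axes as the vise. A blank clamped against the fixed jaw has its origin at x = 0, z = 0 here; the row may use y from -120 to +120 mm, between two steel end stops whose tops are 20 mm above the parallels
- jaw: the sliding jaw, 34 mm thick, 31 mm high, 240 mm long; origin in the middle of its clamping face's lower edge, 30 mm above the bench. The face is at vise x = -46 mm + 20 mm per radian of crank; only the crank drives it. The jaws start 62 to 68 mm apart; 44 mm when clamped
- crank (a joint): crank angle (rad), 0 = open, grows clockwise seen from above, stop at 1.5; starts at 0 to 0.3. At 0 the arm points 0.65 rad anticlockwise of the vise's +y. At 1.2 the jaw meets 44 mm blanks and the crank goes heavy; a little more clamps them. Friction (0.6 N m, about 7 N at the socket) holds it and the clamping force; push on with 13 to 20 N to clamp
- hub (a point): on the crank's axis, 62 mm above the bench: vise x = 0, y = +168 mm
- socket (a point): middle of the mouth of the round tapered socket in the upright steel boss (about 28 mm across, mouth 62 mm above the bench, facing up) at the end of the crank arm, 85 mm from the hub; moves with the crank
- handle: wooden handle, 80 g, upright in the stand. Origin: middle of the underside of its brass collar (28 mm dia., 5 thick). Grip 24 mm dia. from 5 to 43 mm, knob 28 mm dia. up to 58 mm. Tapered steel shank below: 30 mm long, 16 mm dia. at the collar, 14 at the tip In the socket it binds 4 to 7 mm high; press with 15 to 20 N till the collar meets the rim; friction then holds it
- stand: dark wooden stand fixed to the bench, 70 x 70 x 40 mm with a loose 20 mm hole in the middle for the handle; origin under its middle on the bench
- end_block: 44 x 60 mm (x by y), 32 mm tall spruce end-block blank, pale wood with a thin pencil centre line; origin in the middle of its underside, z up; its 44 mm (x) goes between the jaws; stands flat on the bench at the start. 60 to 130 g. None if absent this time
- corner_block_a: 44 mm square and 32 mm tall spruce corner-block blank, pale wood with a thin pencil centre line; origin in the middle of its underside, z up; stands flat on the bench at the start; 50 to 90 g. None if absent this time
- corner_block_b: 44 mm square and 32 mm tall spruce corner-block blank, pale wood with a thin pencil centre line; origin in the middle of its underside, z up; stands flat on the bench at the start; 50 to 90 g. None if absent this time
- corner_block_c: 44 mm square and 32 mm tall spruce corner-block blank, pale wood with a thin pencil centre line; origin in the middle of its underside, z up; stands flat on the bench at the start; 50 to 90 g. None if absent this time
- glue_jar: amber jar with a steel cap, 64 mm diameter, 80 mm tall, bystander beyond the vise
- spool_clamp: small wooden spool clamp, 32 mm diameter, 90 mm tall, upright, bystander beyond the vise
- whetstone: grey stone, 60 x 150 x 25 mm, bystander beyond the vise and the blanks
There are look-alikes about, which are no part of the job. What is shaped like the corner_block_a but yellow is not meant.

How it is judged:
By the outcome, as a careful person would: the job done as asked, in the order asked, and still so for the second after the job is handed in, with the robot touching nothing.
Of end_block, corner_block_a, corner_block_b, corner_block_c only 3 to 4 are there at a start; the rules pass over those that are not, and their reading is None.
At some moment in a run one of end_block, corner_block_a, corner_block_b, corner_block_c may be knocked a few centimetres aside while the robot is not near it.
It also fails if it takes over 210 s, if anything falls off the work surface, if the arm or the gripper's body presses on something with over 40 N, if the wrist force passes 120 N, or if a joint passes its speed limit or range.

ROBOT

A 6-joint arm with a two-finger parallel gripper is mounted at the origin on the work surface. World frame = base frame: x ahead of the robot, y to its left, z up, the work surface at z = 0. Lengths are in m, angles in rad, forces in N, time in s.
With the tool pointing down it reaches from about 0.375 to 0.975 m from the base axis. Payload 3.8 kg.
Tool frame: the origin (TCP) lies on the mounting face of the last link; the fingertips stand 173 mm ahead of it and the grasp point (between the pads) lies 155 mm ahead of it (bot.hold_point_z is the distance from the TCP to the grasp point, in m); z points along the fingers, y is the line along which they close (so a half turn about z gives the same grasp; the last joint's range is limited). The gripper opens to 85 mm and grips with 20 to 120 N. Pads are 22 mm wide; open, the fingers measure 114 mm over their backs; the gripper's body (76 mm by 85 mm) begins 54 mm behind the grasp point. The pads swing forward as they close: fully open they stand 13 mm farther back than shut.
Start: joints at [-1.279, 0.264, 1.604, -0, 1.274, -0.037], TCP at [0.218, -0.639, 0.405] pointing down, gripper open.
Joint ranges: [-2.63, 2.63], [-0.94, 2.18], [0.31, 2.57], [-1.31, 4.45], [0, 2.66], [-2.55, 2.55]. Speed limits (rad/s): [2.57, 2.57, 3.14, 3.14, 3.14, 3.14].

INTERFACE

Orientations are given as a rotation vector (axis times angle).
In Python, from workcell import bot, optics gives the robot as it stands.
- The arm moves only by the shell command python3 -m jog 'ROWS' [OPENING] [FORCE]. ROWS is JSON, a list of rows, each an object of numbers: "dx", "dy", "dz": the shift along the tool's x, y, z in mm; "ax", "ay", "az": the turn, a rotation vector about the tool's x, y, z in degrees. A call has 1 to 20 rows; each row shifts and turns the commanded pose from where the row before left it, along the tool's axes as they then stand; what a row does not reach is not made up. A row lasts 1/12 s, in which the tool goes at most 41.7 mm and 7.16 degrees, less where a joint would pass 70% of its speed; a pose out of reach is approached as far as the arm can. A call with a gripper value outside its range is refused whole. OPENING is the opening, from 0 (shut) to 1 (fully open), set as the call begins (- or left out, the last holds). The fingers move at their own pace and stop on an object; FORCE is the grip in N (left out, the last holds). Time passes only in rows, so rows that do not move let the fingers close. It gives the time, the measured TCP pose, the force, the opening and the grip force at its end, in the units of the state.
- bot.read_state(): the state, without advancing time (a new reading comes with each control period).
- optics.read_camera(name): name is "side" or "top"; returns a dict with "img" (384x512x3 uint8, red, green, blue), "vertical_fov" (degrees; the focal length in pixels is half the picture's height over the tangent of half this angle, whatever the lens; pixels are square), "cx", "cy" (the principal point, pixels), "k1" (the pictures are not rectified: a ray, as slopes to the right and down, at radius r is drawn at 1 + k1 r^2 times it, then the intrinsics apply), "R" (3x3) and "t" (3): a world point X has camera coordinates R X + t. Camera axes: x right, y down, z forward; pixel columns grow to the right and rows downward; lengths in m; the calibration is good to about 2 mm. A picture is of the moment at which its call begins. There is no depth.
- bot.finish_job(): hands the job in; it is judged then, once.
The state is a dict: "time": time; "q": joint angles; "joint_vel": joint speeds; "joint_torque": joint torques, N m; "tool_pos": TCP position; "tcp_rot": TCP orientation; "wrist_force": force on the tool from outside, world axes, zero at the start; "torque": the same for the moment, N m; "width": opening from 0.0 (shut) to 1.0 (fully open); "grip_force": force on a finger pad.
Only numpy, scipy, OpenCV 4.12 (cv2) and the standard library are available. Lean on these libraries where they do the work, as an engineer would, in place of code of your own. Each camera call takes 0.05 s, during which the arm holds its last target. There are 200 camera calls.

## Working session

There is one attempt and no reset: what is moved stays moved. The work goes in short steps, Python scripts to look and compute and a shell command to move; the robot and the scene stay as the last step left them, time stands still between calls to the robot, and variables do not carry over. Pictures are saved under pics/ and viewed, at most 14 in all, crops included, and the job is handed in when it is done.

```bash
ls; mkdir -p pics; python3 - <<'E'
from workcell import bot, optics
import cv2, numpy as np
s=bot.read_state(); print({k:np.round(v,3).tolist() for k,v in s.items()}, bot.hold_point_z)
for n in("side","top"):
    c=optics.read_camera(n); np.save(f"pics/{n}0.npy",c["img"])
    cv2.imwrite(f"pics/{n}0.png",cv2.resize(c["img"][...,::-1],(800,600),interpolation=cv2.INTER_CUBIC))
    print(n,{k:np.round(c[k],4).tolist() for k in c if k!="img"})
E
```

```text
pics
{'time': 0.0, 'q': [-1.279, 0.265, 1.605, -0.0, 1.274, -0.037], 'joint_vel': [0.001, -0.0, 0.001, -0.0, -0.002, -0.001], 'joint_torque': [0.0, -51.511, -36.732, -0.0, 0.013, -0.0], 'tool_pos': [0.218, -0.639, 0.403], 'tcp_rot': [-3.097, -0.514, 0.0], 'wrist_force': [-0.146, -0.26, 1.335], 'torque': [0.03, 0.034, -0.051], 'grip_force': 0.0, 'width': 1.002} 0.1547
side {'vertical_fov': 50.2217, 'cx': 256.7749, 'cy': 195.4245, 'k1': -0.0415, 'R': [[-0.9892, -0.1466, 0.0016], [-0.1149, 0.768, -0.63], [0.0911, -0.6234, -0.7766]], 't': [0.592, 0.0679, 1.1189]}
top {'vertical_fov': 44.6572, 'cx': 257.9602, 'cy': 193.3261, 'k1': 0.0671, 'R': [[-0.0263, -0.9996, -0.0036], [-0.9983, 0.0265, -0.0519], [0.052, 0.0023, -0.9986]], 't': [0.0627, 0.6215, 1.401]}
```

View pics/top0.png

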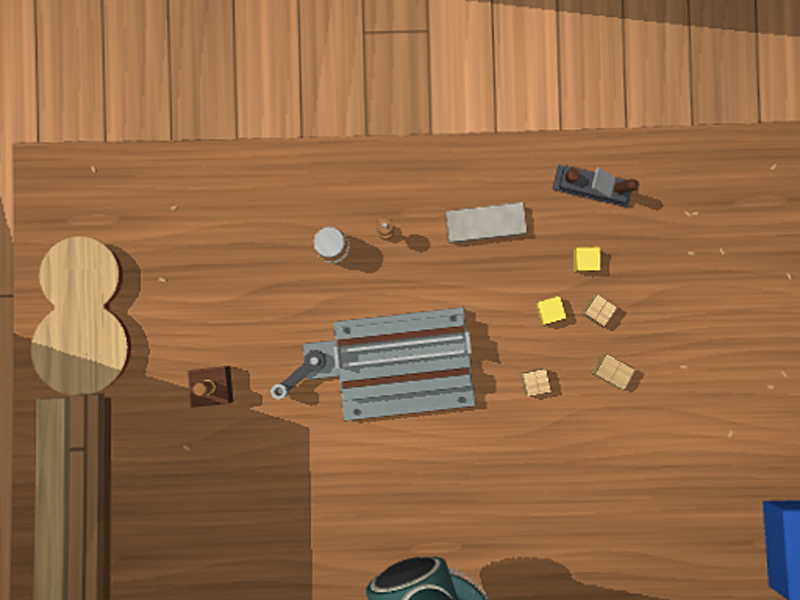

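View pics/side0.png

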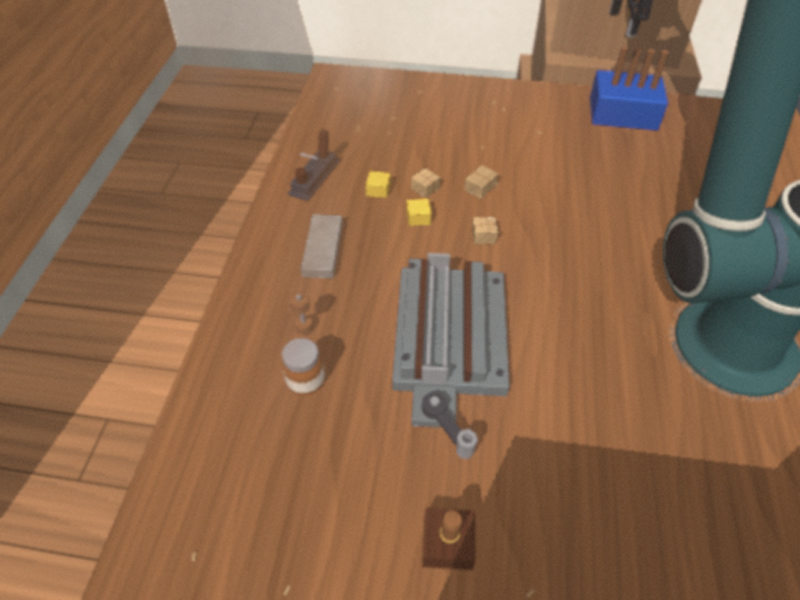

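The top view shows three pale blanks at px (537,382), (601,310) and (615,371, the longer one). The yellow look-alikes are at (551,310) and (587,260), and the handle is in the stand at (205,388). The crank hub is at (316,358) and the socket at (279,392). The side view agrees: blanks at (485,230), (426,182) and (482,181), yellow at (419,212) and (378,184). It also shows dark tools in the blue box, which aren't the handle.

Candidates for the blanks: pale (537,382), (601,310), (615,371) against yellow (551,310), (587,260). I choose the pale ones. Candidates for the handle: the stand (205,388) or the blue box (630,95 in the side view). I choose the stand.

```bash
cat > lib.py <<'E'
import numpy as np, cv2
from scipy.spatial.transform import Rotation as Ro
from workcell import bot, optics
def cam(n):
    c=optics.read_camera(n); c["f"]=192/np.tan(np.radians(c["vertical_fov"]/2)); return c
def ray(c,uv):
    uv=np.atleast_2d(uv).astype(float); d=(uv-[c["cx"],c["cy"]])/c["f"]; s=d.copy()
    for _ in range(20): s=d/(1+c["k1"]*(s**2).sum(1,keepdims=True))
    R=np.array(c["R"]); return -R.T@np.array(c["t"]), np.c_[s,np.ones(len(s))]@R
def plane(c,uv,z):
    o,d=ray(c,uv); return o+d*((z-o[2])/d[:,2])[:,None]
def tri(c1,u1,c2,u2):
    o1,d1=ray(c1,u1); o2,d2=ray(c2,u2); d1=d1[0];d2=d2[0]
    k=np.linalg.lstsq(np.c_[d1,-d2],o2-o1,rcond=None)[0]
    p,q=o1+k[0]*d1,o2+k[1]*d2; return (p+q)/2,np.linalg.norm(p-q)
def proj(c,X):
    p=np.atleast_2d(X)@np.array(c["R"]).T+np.array(c["t"]); s=p[:,:2]/p[:,2:]
    return s*(1+c["k1"]*(s**2).sum(1,keepdims=True))*c["f"]+[c["cx"],c["cy"]]
def goto(x,y,z,yaw=None):
    """grasp point target -> total turn (deg, first) then shift (mm), tool axes; yaw = world angle of tool y, mod 180"""
    s=bot.read_state(); r=Ro.from_rotvec(s["tcp_rot"]); M=r.as_matrix(); g=np.array(s["tool_pos"])+M[:,2]*bot.hold_point_z
    y0=np.degrees(np.arctan2(M[1,1],M[0,1])); turn=0
    if yaw is not None: turn=-((yaw-y0+90)%180-90)
    want=Ro.from_euler('z',y0-turn if yaw is not None else y0,degrees=True).as_matrix()
    yv=want[:,0]; W=np.c_[np.cross(yv,[0,0,-1]),yv,[0,0,-1]]
    tr=np.degrees((r.inv()*Ro.from_matrix(W)).as_rotvec())
    print("grasp",np.round(g*1000,1),"yaw",round(y0,2),"q6",round(s["q"][5],2),"| turn",np.round(tr,2),"| shift",np.round(W.T@(np.array([x,y,z])-g)*1000,1))
def blobs(c,kind):
    h=cv2.cvtColor(c["img"],cv2.COLOR_RGB2HSV).astype(int); H,S,V=h[...,0],h[...,1],h[...,2]
    lo,hi={"pale":((10,60,165),(24,135,255)),"yellow":((24,120,120),(34,255,255))}[kind]
    m=cv2.inRange(h.astype(np.uint8),lo,hi)
    n,l,st,ce=cv2.connectedComponentsWithStats(m); return m,l,[(i,st[i],ce[i]) for i in range(1,n) if 60<st[i][4]<1500]
E
python3 - <<'E'
from lib import *
for n in("top","side"):
    c=cam(n); print(n,"C",np.round(ray(c,[0,0])[0],3))
    for u in ([(537,382),(601,310),(615,371),(551,310),(205,388),(750,250)] if n=="top" else [(485,230),(426,182),(482,181)]):
        x,y=int(u[0]*.64),int(u[1]*.64); h=cv2.cvtColor(c["img"],cv2.COLOR_RGB2HSV); print(u,[h[y+d,x+e].tolist() for d,e in((0,0),(-3,2),(3,-2))])
    if n=="top": crops=[(360,180,70,70),(190,190,130,90),(115,225,45,45)]
    else: crops=[(255,100,70,60),(240,155,95,145),(262,315,50,55)]
    ims=[cv2.resize(c["img"][y:y+h,x:x+w,::-1],None,fx=420/h if w<h*1.2 else 380/w,fy=420/h if w<h*1.2 else 380/w,interpolation=cv2.INTER_CUBIC) for x,y,w,h in crops]
    H=max(i.shape[0] for i in ims); im=np.hstack([cv2.copyMakeBorder(i,0,H-i.shape[0],0,4,0) for i in ims]); s=min(800/im.shape[1],600/im.shape[0]); print(im.shape,s,[i.shape for i in ims])
    cv2.imwrite(f"pics/c_{n}.png",cv2.resize(im,None,fx=s,fy=s))
E
```

```text
top C [0.549 0.043 1.432]
(537, 382) [[16, 119, 201], [18, 105, 220], [17, 107, 203]]
(601, 310) [[15, 127, 171], [15, 126, 186], [16, 118, 201]]
(615, 371) [[17, 111, 202], [17, 113, 196], [18, 104, 196]]
(551, 310) [[26, 159, 244], [26, 157, 245], [26, 158, 244]]
(205, 388) [[13, 144, 147], [13, 151, 54], [13, 145, 162]]
(750, 250) [[14, 142, 154], [13, 144, 151], [13, 142, 140]]
(420, 1232, 3) 0.6493506493506493 [(420, 420, 3), (263, 380, 3), (420, 420, 3)]
side C [0.491 0.732 0.911]
(485, 230) [[16, 105, 214], [16, 108, 198], [16, 104, 174]]
(426, 182) [[16, 108, 208], [16, 108, 200], [15, 105, 172]]
(482, 181) [[16, 106, 190], [16, 110, 194], [16, 107, 183]]
(420, 1159, 3) 0.6902502157031924 [(420, 490, 3), (420, 275, 3), (420, 382, 3)]
```

View pics/c_top.png

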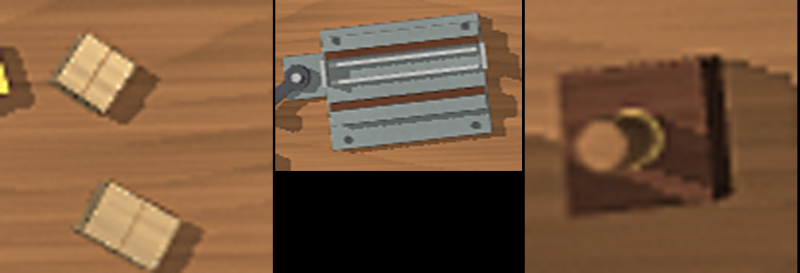

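View pics/c_side.png

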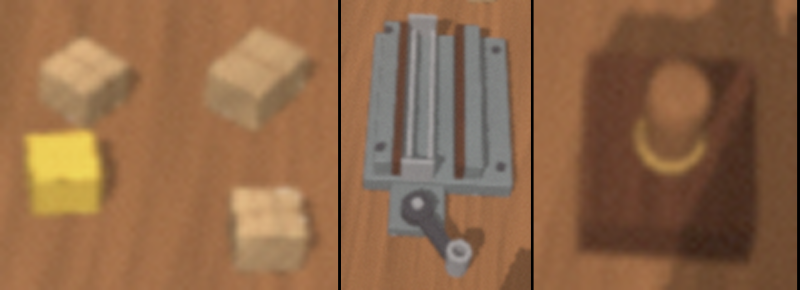

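The close crops confirm it: the pale blocks carry pencil lines, the yellow ones are decoys, and the handle (knob plus brass collar) stands in the dark stand. Next I measure.

```bash
python3 - <<'E'
from lib import *
T,S=cam("top"),cam("side")
def comps(c,lo,hi,mn,roi):
    h=cv2.cvtColor(c["img"],cv2.COLOR_RGB2HSV); m=cv2.inRange(h,lo,hi); r=np.zeros_like(m); x,y,w,hh=roi; r[y:y+hh,x:x+w]=255
    m&=r; n,l,st,ce=cv2.connectedComponentsWithStats(m); return [(np.argwhere(l==i)[:,::-1].astype(np.float32),st[i],ce[i]) for i in range(1,n) if st[i][4]>=mn]
print("blanks")
for c,n in((T,"top"),(S,"side")):
    for p,st,ce in comps(c,(10,60,165),(22,135,255),80,(300,100,200,170) if n=="top" else (240,90,90,80)):
        w=plane(c,p,.032)[:,:2].astype(np.float32)*1000; print(n,st,np.round(ce,1),"rect@32",[np.round(v,1) for v in cv2.minAreaRect(w)])
print("liners")
h=cv2.cvtColor(T["img"],cv2.COLOR_RGB2HSV)
for p,st,ce in comps(T,(0,90,30),(13,255,115),60,(190,190,120,85)):
    w=plane(T,p,.061)[:,:2].astype(np.float32)*1000; print(st,np.round(ce,1),[np.round(v,1) for v in cv2.minAreaRect(w)])
for p,st,ce in comps(S,(0,90,30),(13,255,115),60,(245,155,90,100)):
    w=plane(S,p,.061)[:,:2].astype(np.float32)*1000; print("S",st,np.round(ce,1),[np.round(v,1) for v in cv2.minAreaRect(w)])
for r in range(208,252,1): print(r,h[r,255].tolist(),end=' ')
E
```

```text
blanks
top [375 189  19  20 211] [384.2 198.2] rect@32 [array([ 598.6, -327.5]), array([46.6, 42.3]), np.float64(54.3)]
top [382 227  24  22 298] [393.4 237.5] rect@32 [array([ 480.6, -351.4]), array([59.8, 42.7]), np.float64(59.7)]
top [334 236  19  18 218] [343.1 244.5] rect@32 [array([ 463.3, -202. ]), array([43. , 45.3]), np.float64(10.7)]
side [298 105  21  15 191] [307.4 112.1] rect@32 [array([ 480.9, -349.3]), array([74.3, 47.5]), np.float64(59.1)]
side [262 108  20  14 172] [270.6 113.9] rect@32 [array([ 602.5, -321.1]), array([69.1, 48.2]), np.float64(57.5)]
side [302 138  17  18 210] [309.6 144.9] rect@32 [array([ 459.3, -189.3]), array([50.9, 74.4]), np.float64(8.7)]
liners
[216 209  81  13 323] [256.  214.6] [array([558.5,  53.4]), array([ 11.6, 236.3]), np.float64(5.0)]
[219 236  81  13 334] [258.9 241.5] [array([479.9,  46.8]), array([ 12. , 235.5]), np.float64(5.0)]
S [266 166   7  76 242] [269.1 203.4] [array([555.5,  63.2]), array([  9. , 252.2]), np.float64(5.0)]
S [297 167   4  77 255] [298.8 203.7] [array([479.2,  56.7]), array([  8.5, 253.9]), np.float64(4.6)]
208 [73, 12, 143] 209 [71, 14, 143] 210 [77, 16, 143] 211 [77, 16, 148] 212 [85, 21, 147] 213 [11, 147, 73] 214 [10, 156, 98] 215 [10, 148, 98] 216 [10, 145, 97] 217 [13, 52, 93] 218 [90, 22, 105] 219 [60, 5, 154] 220 [30, 8, 194] 221 [70, 6, 135] 222 [75, 17, 90] 223 [78, 13, 102] 224 [75, 14, 149] 225 [77, 12, 143] 226 [77, 13, 141] 227 [79, 14, 143] 228 [54, 8, 159] 229 [26, 9, 194] 230 [42, 8, 162] 231 [83, 23, 87] 232 [85, 16, 95] 233 [80, 13, 122] 234 [77, 12, 144] 235 [81, 13, 141] 236 [77, 16, 141] 237 [79, 15, 140] 238 [77, 16, 143] 239 [85, 20, 140] 240 [10, 144, 71] 241 [9, 151, 103] 242 [10, 149, 101] 243 [9, 159, 98] 244 [11, 83, 83] 245 [84, 23, 156] 246 [75, 14, 146] 247 [77, 13, 142] 248 [79, 14, 144] 249 [77, 12, 143] 250 [71, 14, 147] 251 [73, 15, 152]
```

```bash
python3 - <<'E'
from lib import *
T,S=cam("top"),cam("side")
def mk(c,x,y,w,h,s): return cv2.resize(c["img"][y:y+h,x:x+w,::-1],None,fx=s,fy=s,interpolation=cv2.INTER_CUBIC)
a=mk(T,170,220,40,40,10); b=mk(S,260,240,50,60,9)
d=mk(T,115,230,40,34,10); 
H=560; im=[cv2.copyMakeBorder(np.vstack([a[:,:],]),0,0,0,0,0)]
left=np.vstack([cv2.resize(a,(300,300)),cv2.resize(d,(300,255))]); b=cv2.resize(b,(462,555))
cv2.imwrite("pics/hub.png",np.hstack([left,b]))
E
```

```text
(no output)
```

View pics/hub.png

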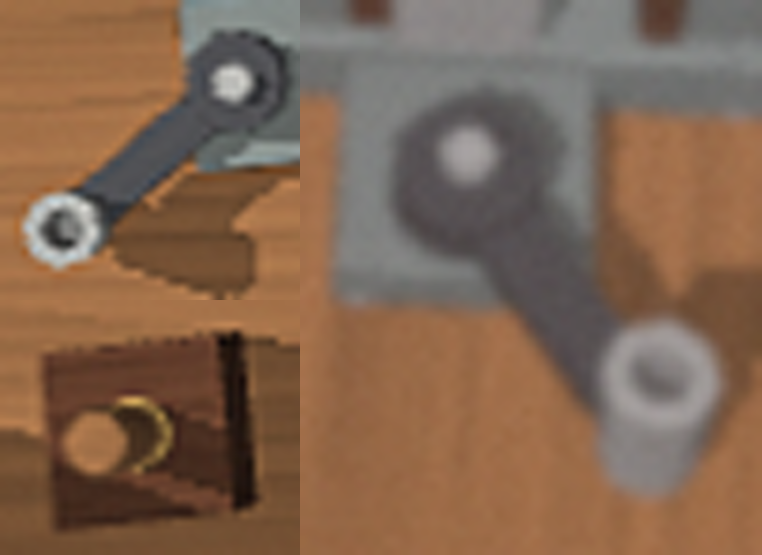

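The picture shows the socket mouth at top px (178.0,250.2) and side px (298.5,280.6). The hub cap is at top (200.5,230.6) and side (277.6,256.3). The knob top is at top (127.2,248.6) and side (289.3,332), and the collar at top (133,247.4) and side (287.6,341.1).

```bash
python3 - <<'E'
from lib import *
T,S=cam("top"),cam("side")
for n,a,b,z in(("socket",(178,250.2),(298.5,280.6),.062),("hubcap",(200.5,230.6),(277.6,256.3),.062),("knob",(127.2,248.6),(289.3,332),.098),("collar",(133,247.4),(287.6,341.1),.045)):
    print(n,[np.round(v*1000,1) for v in tri(T,a,S,b)],np.round(plane(T,a,z)*1000,1),np.round(plane(S,b,z)*1000,1))
# blank top faces: bright top in top view vs both, triangulate using top-face centres in side (V threshold)
h=cv2.cvtColor(S["img"],cv2.COLOR_RGB2HSV)
m=cv2.inRange(h,(10,60,186),(22,135,255)); n,l,st,ce=cv2.connectedComponentsWithStats(m)
for i in range(1,n):
    if st[i][4]>50 and 240<ce[i][0]<330 and 90<ce[i][1]<170:
        p=np.argwhere(l==i)[:,::-1]; w=plane(S,p,.032)[:,:2].astype(np.float32)*1000
        tops=[(384.2,198.2),(393.4,237.5),(343.1,244.5)]
        best=min(((tri(T,t,S,ce[i])) for t in tops),key=lambda r:r[1])
        print("side top",st[i][4],np.round(ce[i],1),[np.round(v,1) for v in cv2.minAreaRect(w)],"tri",np.round(best[0]*1000,1),round(best[1]*1000,1))
# parallels lines in top at z=.05, liner inner edges
th=np.radians(5.0); ex=np.array([np.cos(th),np.sin(th)]); ey=np.array([-np.sin(th),np.cos(th)])
g=cv2.cvtColor(T["img"],cv2.COLOR_RGB2HSV)
for lo,hi,z,nm in(((0,0,165),(180,40,255),.05,"par"),((0,90,60),(13,255,115),.061,"liner")):
    m=cv2.inRange(g,lo,hi); P=np.argwhere(m[195:270,215:305])[:,::-1]+[215,195]
    w=plane(T,P,z)[:,:2]*1000; print(nm,np.histogram(w@ex,bins=np.arange(460,600,2.5)), np.round(np.percentile(w@ey,[.5,99.5]),1))
E
```

```text
socket [array([460.3, 283.5,  59.1]), np.float64(1.2)] [[461.1 283.   62. ]] [[459.8 285.   62. ]]
hubcap [array([515.3, 218.7,  45.7]), np.float64(0.7)] [[516.1 216.7  62. ]] [[514.5 228.4  62. ]]
knob [array([470.9, 420.2,  95. ]), np.float64(2.3)] [[472.2 419.4  98. ]] [[469.8 421.3  98. ]]
collar [array([470.8, 419.1,  38.9]), np.float64(1.9)] [[472.1 417.5  45. ]] [[470.  421.2  45. ]]
side top 129 [307.4 112.2] [array([ 480.3, -350.7]), array([59.5, 40. ]), np.float64(62.1)] tri [ 480.5 -351.9   30.1] 0.2
side top 108 [271.5 113. ] [array([ 597.6, -327.3]), array([44.8, 41.1]), np.float64(53.3)] tri [ 597.8 -329.8   30.1] 0.3
side top 138 [309.8 143.6] [array([ 462.2, -200.2]), array([41.5, 44.4]), np.float64(10.9)] tri [ 463.  -202.9   30. ] 0.4
par (array([ 0,  0,  0,  0,  0,  1,  0,  0,  0,  0,  0,  0,  1,  0,  0,  0,  0,
        0,  0,  0,  0,  1, 31, 64, 38,  2,  2,  3,  2,  3,  2,  2,  1, 45,
       66, 18,  2,  1,  0,  0,  0,  0,  0,  0,  0,  0,  0,  0,  0,  0,  0,
        0,  0,  0,  0]), array([460. , 462.5, 465. , 467.5, 470. , 472.5, 475. , 477.5, 480. ,
       482.5
[... 392 characters left out ...]
0,  1,  0,  1,  2,  0, 38, 71, 71, 70, 73, 17,  1,  2,  1,  4,  3,
        3,  2,  2,  2,  1,  2,  1,  1,  3,  1,  0,  0,  0,  0,  0,  4,  2,
        0,  0,  0,  0, 61, 71, 72, 74, 54,  3,  2,  2,  1,  1,  1,  2,  3,
        5,  2,  1,  0]), array([460. , 462.5, 465. , 467.5, 470. , 472.5, 475. , 477.5, 480. ,
       482.5, 485. , 487.5, 490. , 492.5, 495. , 497.5, 500. , 502.5,
       505. , 507.5, 510. , 512.5, 515. , 517.5, 520. , 522.5, 525. ,
       527.5, 530. , 532.5, 535. , 537.5, 540. , 542.5, 545. , 547.5,
       550. , 552.5, 555. , 557.5, 560. , 562.5, 565. , 567.5, 570. ,
       572.5, 575. , 577.5, 580. , 582.5, 585. , 587.5, 590. , 592.5,
       595. , 597.5])) [-135.4  122.4]
```

```bash
python3 - <<'E'
s=open('lib.py').read()
s=s.replace("turn=-((yaw-y0+90)%180-90)","turn=-((yaw-y0+180)%360-180)").replace("mod 180","exact")
open('lib.py','w').write(s)
from lib import *
goto(.58,-.25,.24,-20); goto(.58,-.25,.24,-71)
E
```

```text
grasp [ 217.9 -638.8  250. ] yaw -71.16 q6 -0.04 | turn [ -0.    -0.   -51.16] | shift [489.2 207.2  10. ]
grasp [ 217.9 -638.8  250. ] yaw -71.16 q6 -0.04 | turn [-0.   -0.   -0.16] | shift [ 468.9 -249.8   10. ]
```

```bash
R='' ; python3 -m jog '[{"dx":40,"az":-3.4},{"dx":40,"az":-3.4},{"dx":40,"az":-3.4},{"dx":40,"az":-3.4},{"dx":40,"az":-3.4},{"dx":40,"az":-3.4},{"dx":40,"az":-3.4},{"dx":40,"az":-3.4},{"dx":40,"az":-3.4},{"dx":40,"az":-3.4},{"dx":40,"az":-3.4},{"dx":40,"az":-3.4},{"dx":40,"az":-3.4},{"dx":40,"az":-3.4},{"dx":40,"az":-3.4},{"dx":40,"az":-3.4}]' 1
python3 -m jog '[{"dx":40,"az":-3.4},{"dx":40,"az":-3.4},{"dx":40,"az":-3.4},{"dx":40,"az":-3.4},{"dx":40,"az":-3.4},{"dx":40,"az":-3.4},{"dx":40,"az":-3.4},{"dx":40,"az":-3.4},{"dx":40,"az":-3.4},{"dx":40,"az":-3.4},{"dx":40,"az":-3.4},{"dx":40,"az":-3.4},{"dx":40,"az":-3.4},{"dx":40,"az":-3.4},{"dx":40,"az":-3.4},{"dx":40,"az":-3.4},{"dx":20,"az":-3.4},{}]'
python3 -c "
from lib import *
goto(.471,.4197,.067,41.7)"
```

```text
grasp [ 217.9 -638.8  250. ] yaw -71.16 q6 -0.04 | turn [   0.     -0.   -112.86] | shift [622.  893.1 183. ]invalid input
invalid input
```

```bash
python3 -m jog '[{"dx":40,"dy":0,"dz":0,"ax":0,"ay":0,"az":-3.4}]' 1; echo; python3 -m jog '[{"dx":40,"az":-3.4}]'; echo; python3 -m jog --help
```

```text
time: 0.58
tool_pos: [0.2511, -0.628, 0.4047]
tcp_rot: [3.083, 0.597, -0.006]
wrist_force: [1.6, -1.1, -0.4]
width: 1.001
grip_force: 0.0

invalid input
invalid input: not JSON, or not a number
```

```bash
python3 -m jog '[{"dx":40,"az":-3.4}]' 1;echo; python3 -m jog '[{"dx":40,"dy":0,"dz":0,"ax":0,"ay":0,"az":-3.4}]'
```

```text
time: 0.67
tool_pos: [0.2918, -0.6116, 0.4048]
tcp_rot: [3.063, 0.694, -0.0]
wrist_force: [0.7, -0.2, -0.3]
width: 1.004
grip_force: 0.0invalid input
```

```bash
python3 -m jog '[{"dx":40,"dy":0,"dz":0,"ax":0,"ay":0,"az":-3.4},{"dx":40,"dy":0,"dz":0,"ax":0,"ay":0,"az":-3.4},{"dx":40,"dy":0,"dz":0,"ax":0,"ay":0,"az":-3.4},{"dx":40,"dy":0,"dz":0,"ax":0,"ay":0,"az":-3.4},{"dx":40,"dy":0,"dz":0,"ax":0,"ay":0,"az":-3.4},{"dx":40,"dy":0,"dz":0,"ax":0,"ay":0,"az":-3.4},{"dx":40,"dy":0,"dz":0,"ax":0,"ay":0,"az":-3.4},{"dx":40,"dy":0,"dz":0,"ax":0,"ay":0,"az":-3.4},{"dx":40,"dy":0,"dz":0,"ax":0,"ay":0,"az":-3.4},{"dx":40,"dy":0,"dz":0,"ax":0,"ay":0,"az":-3.4},{"dx":40,"dy":0,"dz":0,"ax":0,"ay":0,"az":-3.4},{"dx":40,"dy":0,"dz":0,"ax":0,"ay":0,"az":-3.4},{"dx":40,"dy":0,"dz":0,"ax":0,"ay":0,"az":-3.4},{"dx":40,"dy":0,"dz":0,"ax":0,"ay":0,"az":-3.4},{"dx":40,"dy":0,"dz":0,"ax":0,"ay":0,"az":-3.4},{"dx":40,"dy":0,"dz":0,"ax":0,"ay":0,"az":-3.4}]'
python3 -m jog '[{"dx":40,"dy":0,"dz":0,"ax":0,"ay":0,"az":-3.4},{"dx":40,"dy":0,"dz":0,"ax":0,"ay":0,"az":-3.4},{"dx":40,"dy":0,"dz":0,"ax":0,"ay":0,"az":-3.4},{"dx":40,"dy":0,"dz":0,"ax":0,"ay":0,"az":-3.4},{"dx":40,"dy":0,"dz":0,"ax":0,"ay":0,"az":-3.4},{"dx":40,"dy":0,"dz":0,"ax":0,"ay":0,"az":-3.4},{"dx":40,"dy":0,"dz":0,"ax":0,"ay":0,"az":-3.4},{"dx":40,"dy":0,"dz":0,"ax":0,"ay":0,"az":-3.4},{"dx":40,"dy":0,"dz":0,"ax":0,"ay":0,"az":-3.4},{"dx":40,"dy":0,"dz":0,"ax":0,"ay":0,"az":-3.4},{"dx":40,"dy":0,"dz":0,"ax":0,"ay":0,"az":-3.4},{"dx":40,"dy":0,"dz":0,"ax":0,"ay":0,"az":-3.4},{"dx":40,"dy":0,"dz":0,"ax":0,"ay":0,"az":-3.4},{"dx":40,"dy":0,"dz":0,"ax":0,"ay":0,"az":-3.4},{"dx":20,"dy":0,"dz":0,"ax":0,"ay":0,"az":-3.4},{"dx":0,"dy":0,"dz":0,"ax":0,"ay":0,"az":0}]'
python3 -c "
from lib import *
goto(.471,.4197,.067,41.7)"
```

```text
time: 2.0
tool_pos: [0.6802, -0.129, 0.4048]
tcp_rot: [2.403, 2.023, 0.001]
wrist_force: [1.6, 0.7, -0.2]
width: 0.999
grip_force: 0.0
time: 3.33
tool_pos: [0.5498, 0.4209, 0.4048]
tcp_rot: [-1.291, -2.862, -0.002]
wrist_force: [0.0, -1.9, -0.3]
width: 0.993
grip_force: 0.0
grasp [549.7 421.1 250.1] yaw 41.45 q6 -0.11 | turn [ 0.01 -0.12 -0.25] | shift [ 51.3 -59.7 183.1]
```

```bash
python3 -m jog '[{"dx":17.1,"dy":-19.9,"dz":0,"ax":0,"ay":0,"az":0},{"dx":17.1,"dy":-19.9,"dz":0,"ax":0,"ay":0,"az":0},{"dx":17.1,"dy":-19.9,"dz":0,"ax":0,"ay":0,"az":0},{"dx":0,"dy":0,"dz":0,"ax":0,"ay":0,"az":0},{"dx":0,"dy":0,"dz":30,"ax":0,"ay":0,"az":0},{"dx":0,"dy":0,"dz":30,"ax":0,"ay":0,"az":0},{"dx":0,"dy":0,"dz":30,"ax":0,"ay":0,"az":0},{"dx":0,"dy":0,"dz":30,"ax":0,"ay":0,"az":0},{"dx":0,"dy":0,"dz":30,"ax":0,"ay":0,"az":0},{"dx":0,"dy":0,"dz":20,"ax":0,"ay":0,"az":0},{"dx":0,"dy":0,"dz":13,"ax":0,"ay":0,"az":0},{"dx":0,"dy":0,"dz":0,"ax":0,"ay":0,"az":0},{"dx":0,"dy":0,"dz":0,"ax":0,"ay":0,"az":0}]'
python3 -c "
from lib import *
goto(.471,.4197,.067,41.7)"
python3 -m jog '[{"dx":0,"dy":0,"dz":0,"ax":0,"ay":0,"az":0},{"dx":0,"dy":0,"dz":0,"ax":0,"ay":0,"az":0},{"dx":0,"dy":0,"dz":0,"ax":0,"ay":0,"az":0},{"dx":0,"dy":0,"dz":0,"ax":0,"ay":0,"az":0},{"dx":0,"dy":0,"dz":0,"ax":0,"ay":0,"az":0},{"dx":0,"dy":0,"dz":0,"ax":0,"ay":0,"az":0},{"dx":0,"dy":0,"dz":0,"ax":0,"ay":0,"az":0},{"dx":0,"dy":0,"dz":0,"ax":0,"ay":0,"az":0},{"dx":0,"dy":0,"dz":0,"ax":0,"ay":0,"az":0},{"dx":0,"dy":0,"dz":0,"ax":0,"ay":0,"az":0}]' 0 60
```

```text
time: 4.42
tool_pos: [0.4748, 0.4161, 0.2215]
tcp_rot: [-1.303, -2.859, 0.001]
wrist_force: [-0.1, 1.0, 0.2]
width: 1.0
grip_force: 0.0
grasp [474.8 416.   66.8] yaw 40.99 q6 -0.04 | turn [-0.04  0.01 -0.71] | shift [ 5.3 -0.3 -0.2]
time: 5.25
tool_pos: [0.4743, 0.4166, 0.2226]
tcp_rot: [1.302, 2.859, 0.001]
wrist_force: [-1.6, -2.1, 7.0]
width: 0.274
grip_force: 55.7
```

```bash
python3 -m jog '[{"dx":0,"dy":0,"dz":0,"ax":0,"ay":0,"az":0},{"dx":0,"dy":0,"dz":0,"ax":0,"ay":0,"az":0},{"dx":0,"dy":0,"dz":0,"ax":0,"ay":0,"az":0},{"dx":0,"dy":0,"dz":0,"ax":0,"ay":0,"az":0},{"dx":5,"dy":0,"dz":-1,"ax":0,"ay":0,"az":0},{"dx":0,"dy":0,"dz":0,"ax":0,"ay":0,"az":0},{"dx":0,"dy":0,"dz":0,"ax":0,"ay":0,"az":0}]' 0.6
python3 -m jog '[{"dx":0,"dy":0,"dz":0,"ax":0,"ay":0,"az":0},{"dx":0,"dy":0,"dz":0,"ax":0,"ay":0,"az":0},{"dx":0,"dy":0,"dz":0,"ax":0,"ay":0,"az":0},{"dx":0,"dy":0,"dz":0,"ax":0,"ay":0,"az":0},{"dx":0,"dy":0,"dz":0,"ax":0,"ay":0,"az":0},{"dx":0,"dy":0,"dz":0,"ax":0,"ay":0,"az":0},{"dx":0,"dy":0,"dz":0,"ax":0,"ay":0,"az":0},{"dx":0,"dy":0,"dz":0,"ax":0,"ay":0,"az":0}]' 0 100
python3 -m jog '[{"dx":0,"dy":0,"dz":-10,"ax":0,"ay":0,"az":0},{"dx":0,"dy":0,"dz":-25,"ax":0,"ay":0,"az":0},{"dx":0,"dy":0,"dz":-25,"ax":0,"ay":0,"az":0},{"dx":0,"dy":0,"dz":-25,"ax":0,"ay":0,"az":0},{"dx":0,"dy":0,"dz":0,"ax":0,"ay":0,"az":0},{"dx":0,"dy":0,"dz":0,"ax":0,"ay":0,"az":0}]'
python3 -c "
from lib import *
goto(.4612,.2838,.13,41.7)"
```

```text
time: 5.83
tool_pos: [0.4707, 0.4205, 0.2226]
tcp_rot: [-1.301, -2.859, -0.0]
wrist_force: [0.2, 0.1, 0.1]
width: 0.6
grip_force: 0.0
time: 6.5
tool_pos: [0.4711, 0.4203, 0.2229]
tcp_rot: [1.302, 2.859, 0.001]
wrist_force: [-0.4, 1.1, 0.2]
width: 0.265
grip_force: 94.6
time: 7.0
tool_pos: [0.4715, 0.4206, 0.3102]
tcp_rot: [1.301, 2.857, 0.006]
wrist_force: [-0.2, -0.3, -1.2]
width: 0.266
grip_force: 95.2
grasp [472.  421.  155.5] yaw 41.04 q6 -0.03 | turn [ 0.24  0.01 -0.66] | shift [-95.3 -99.3  25.5]
```

```bash
python3 -m jog '[{"dx":0,"dy":0,"dz":0,"ax":0.2,"ay":0,"az":-0.7},{"dx":-19,"dy":-20,"dz":0,"ax":0,"ay":0,"az":0},{"dx":-19,"dy":-20,"dz":0,"ax":0,"ay":0,"az":0},{"dx":-19,"dy":-20,"dz":0,"ax":0,"ay":0,"az":0},{"dx":-19,"dy":-20,"dz":0,"ax":0,"ay":0,"az":0},{"dx":-19,"dy":-19,"dz":0,"ax":0,"ay":0,"az":0},{"dx":0,"dy":0,"dz":10,"ax":0,"ay":0,"az":0},{"dx":0,"dy":0,"dz":10,"ax":0,"ay":0,"az":0},{"dx":0,"dy":0,"dz":0,"ax":0,"ay":0,"az":0},{"dx":0,"dy":0,"dz":0,"ax":0,"ay":0,"az":0}]'
python3 - <<'E'
from lib import *
goto(.4612,.2838,.130,41.7)
T,S=cam("top"),cam("side")
a=T["img"][225:270,155:205,::-1]; b=S["img"][230:300,270:325,::-1]
cv2.imwrite("pics/ins.png",np.hstack([cv2.resize(a,(400,360),interpolation=2),cv2.resize(b,(396,504),interpolation=2)[:360] if 0 else cv2.resize(b,(283,360),interpolation=2)]))
E
```

```text
time: 7.83
tool_pos: [0.4595, 0.2836, 0.286]
tcp_rot: [-1.282, -2.864, 0.009]
wrist_force: [0.1, 1.3, 0.5]
width: 0.262
grip_force: 95.3
grasp [458.6 283.  131.3] yaw 41.78 q6 -0.22 | turn [-0.41 -0.07  0.08] | shift [-1.2  2.5  1.3]
```

View pics/ins.png

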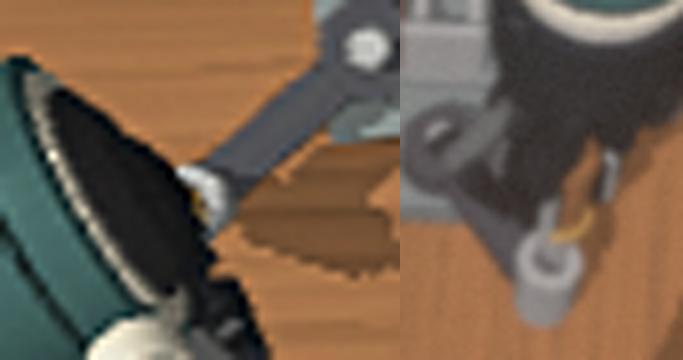

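The crop shows the collar arc at about side px (303,274), just above and slightly right of the socket mouth at (299,281). The top view shows the socket rim under the hand at (179,250). I'll correct the tilt and offset, then compare projections.

```bash
python3 -m jog '[{"dx":-1.2,"dy":2.5,"dz":0,"ax":-0.4,"ay":0,"az":0},{"dx":0,"dy":0,"dz":0,"ax":0,"ay":0,"az":0},{"dx":0,"dy":0,"dz":0,"ax":0,"ay":0,"az":0},{"dx":0,"dy":0,"dz":0,"ax":0,"ay":0,"az":0}]'
python3 - <<'E'
from lib import *
goto(.4612,.2838,.130,41.7)
s=bot.read_state(); M=Ro.from_rotvec(s["tcp_rot"]).as_matrix(); g=np.array(s["tool_pos"])+M[:,2]*bot.hold_point_z
T,S=cam("top"),cam("side")
print("collar exp",proj(S,g-[0,0,.028]),proj(T,g-[0,0,.028]),"tip",proj(S,g-[0,0,.058]))
h=cv2.cvtColor(S["img"],cv2.COLOR_RGB2HSV)
m=cv2.inRange(h,(16,110,110),(30,255,255)); P=np.argwhere(m[255:290,290:315])[:,::-1]+[290,255]; print(len(P),P.mean(0) if len(P) else 0,P.min(0),P.max(0))
b=S["img"][245:300,275:325,::-1]; cv2.imwrite("pics/ins2.png",cv2.resize(b,(500,550),interpolation=2))
E
```

```text
time: 8.27
tool_pos: [0.463, 0.2844, 0.2883]
tcp_rot: [1.283, 2.866, 0.006]
wrist_force: [-0.4, -0.9, -1.0]
width: 0.267
grip_force: 95.3
grasp [463.5 284.9 133.6] yaw 41.76 q6 -0.22 | turn [0.23 0.   0.06] | shift [ 0.8 -2.4  3.6]
collar exp [[298.4483748  271.09670583]] [[174.61614326 250.44969415]] tip [[297.36732183 277.52876709]]
16 [302.25   273.6875] [298 271] [305 275]
```

View pics/ins2.png

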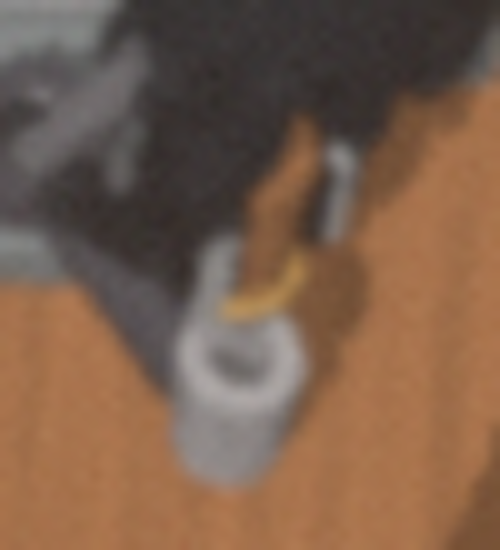

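The collar sits where the arm pose predicts. The socket mouth at px (298.5,280.2) is about 1.6 px right of the handle axis, so the hand must move about 3 mm toward -x. I'll average several pose readings to get this accurately.

```bash
cat >> lib.py <<'E'
def avg(x,y,z,yaw,n=6):
    G=[];V=[]
    for _ in range(n):
        optics.read_camera("top"); s=bot.read_state(); r=Ro.from_rotvec(s["tcp_rot"]); M=r.as_matrix(); G.append(np.array(s["tool_pos"])+M[:,2]*bot.hold_point_z); V.append(r)
    r=Ro.concatenate(V).mean(); g=np.mean(G,0); c,s=np.cos(np.radians(yaw)),np.sin(np.radians(yaw))
    yv=np.array([c,s,0]); W=np.c_[np.cross(yv,[0,0,-1]),yv,[0,0,-1]]
    print("grasp",np.round(g*1000,1),"sd",np.round(np.std(G,0)*1000,1),"turn",np.round(np.degrees((r.inv()*Ro.from_matrix(W)).as_rotvec()),2),"shift",np.round(W.T@(np.array([x,y,z])-g)*1000,1))
E
python3 -c "
from lib import *
avg(.4606,.284,.13,41.7)"
```

```text
grasp [463.3 284.5 133.4] sd [0. 0. 0.] turn [ 0.21 -0.    0.04] shift [ 1.4 -2.3  3.4]
```

```bash
python3 -m jog '[{"dx":1.4,"dy":-1.7,"dz":0,"ax":0.2,"ay":0,"az":0},{"dx":0,"dy":0,"dz":0,"ax":0,"ay":0,"az":0},{"dx":0,"dy":0,"dz":0,"ax":0,"ay":0,"az":0},{"dx":0,"dy":0,"dz":0,"ax":0,"ay":0,"az":0}]' >/dev/null
python3 -c "
from lib import *
avg(.4606,.284,.13,41.7,1)"
```

```text
grasp [460.7 284.  133.3] sd [0. 0. 0.] turn [ 0.   -0.    0.04] shift [ 0.  -0.1  3.3]
```

```bash
python3 -m jog '[{"dx":0,"dy":0,"dz":5,"ax":0,"ay":0,"az":0},{"dx":0,"dy":0,"dz":5,"ax":0,"ay":0,"az":0},{"dx":0,"dy":0,"dz":3,"ax":0,"ay":0,"az":0},{"dx":0,"dy":0,"dz":2,"ax":0,"ay":0,"az":0},{"dx":0,"dy":0,"dz":2,"ax":0,"ay":0,"az":0},{"dx":0,"dy":0,"dz":0,"ax":0,"ay":0,"az":0}]'
python3 -m jog '[{"dx":0,"dy":0,"dz":3,"ax":0,"ay":0,"az":0},{"dx":0,"dy":0,"dz":3,"ax":0,"ay":0,"az":0},{"dx":0,"dy":0,"dz":0,"ax":0,"ay":0,"az":0}]'
python3 -c "
from lib import *
avg(.4606,.284,.09,41.7,1)"
```

```text
time: 9.55
tool_pos: [0.4605, 0.2839, 0.2703]
tcp_rot: [-1.284, -2.866, 0.001]
wrist_force: [0.9, 0.8, -0.5]
width: 0.27
grip_force: 95.3
time: 9.8
tool_pos: [0.4602, 0.2837, 0.264]
tcp_rot: [-1.284, -2.866, 0.002]
wrist_force: [-1.3, -0.0, -2.4]
width: 0.266
grip_force: 95.1
grasp [459.9 283.6 109.6] sd [0. 0. 0.] turn [-0.1  -0.03  0.04] shift [-0.2  0.7 19.6]
```

```bash
python3 -m jog '[{"dx":0,"dy":0.5,"dz":3,"ax":0,"ay":0,"az":0},{"dx":0,"dy":0,"dz":3,"ax":0,"ay":0,"az":0},{"dx":0,"dy":0,"dz":3,"ax":0,"ay":0,"az":0},{"dx":0,"dy":0,"dz":0,"ax":0,"ay":0,"az":0},{"dx":0,"dy":0,"dz":0,"ax":0,"ay":0,"az":0}]'
python3 -m jog '[{"dx":0,"dy":0,"dz":2,"ax":0,"ay":0,"az":0},{"dx":0,"dy":0,"dz":2,"ax":0,"ay":0,"az":0},{"dx":0,"dy":0,"dz":0,"ax":0,"ay":0,"az":0},{"dx":0,"dy":0,"dz":0,"ax":0,"ay":0,"az":0}]'
python3 -c "
from lib import *
avg(.4606,.284,.09,41.7,1)"
```

```text
time: 10.27
tool_pos: [0.4602, 0.2839, 0.255]
tcp_rot: [-1.284, -2.865, 0.004]
wrist_force: [-4.4, -2.4, -1.8]
width: 0.266
grip_force: 95.1
time: 10.6
tool_pos: [0.4602, 0.2839, 0.2513]
tcp_rot: [-1.284, -2.865, 0.004]
wrist_force: [-5.9, -3.6, -2.4]
width: 0.266
grip_force: 95.3
grasp [459.7 283.6  96.6] sd [0. 0. 0.] turn [-0.19 -0.04  0.04] shift [-0.3  0.9  6.6]
```

```bash
python3 -m jog '[{"dx":0,"dy":-0.6,"dz":0,"ax":0,"ay":0,"az":0},{"dx":0,"dy":0,"dz":1.5,"ax":0,"ay":0,"az":0},{"dx":0,"dy":0,"dz":1.5,"ax":0,"ay":0,"az":0},{"dx":0,"dy":0,"dz":0,"ax":0,"ay":0,"az":0},{"dx":0,"dy":0,"dz":0,"ax":0,"ay":0,"az":0}]'
python3 -c "
from lib import *
avg(.4606,.284,.09,41.7,1)"
```

```text
time: 11.07
tool_pos: [0.46, 0.2837, 0.2489]
tcp_rot: [-1.284, -2.866, 0.003]
wrist_force: [-5.7, -3.0, 0.6]
width: 0.267
grip_force: 95.5
grasp [459.7 283.5  94.2] sd [0. 0. 0.] turn [-0.12 -0.04  0.04] shift [-0.3  1.   4.2]
```

```bash
python3 -m jog '[{"dx":0,"dy":-0.5,"dz":1,"ax":0,"ay":0,"az":0},{"dx":0,"dy":0,"dz":1,"ax":0,"ay":0,"az":0},{"dx":0,"dy":0,"dz":0,"ax":0,"ay":0,"az":0},{"dx":0,"dy":0,"dz":0,"ax":0,"ay":0,"az":0}]' - 120
python3 -m jog '[{"dx":0,"dy":0,"dz":1,"ax":0,"ay":0,"az":0},{"dx":0,"dy":0,"dz":0,"ax":0,"ay":0,"az":0},{"dx":0,"dy":0,"dz":0,"ax":0,"ay":0,"az":0}]'
python3 -c "
from lib import *
avg(.4606,.284,.09,41.7,1)"
```

```text
time: 11.45
tool_pos: [0.46, 0.2837, 0.2479]
tcp_rot: [-1.284, -2.866, 0.001]
wrist_force: [-6.3, -2.1, 6.4]
width: 0.264
grip_force: 113.6
time: 11.7
tool_pos: [0.4602, 0.2839, 0.2474]
tcp_rot: [-1.284, -2.867, -0.0]
wrist_force: [-7.0, -2.9, 7.1]
width: 0.266
grip_force: 113.6
grasp [460.2 283.9  92.7] sd [0. 0. 0.] turn [ 0.   -0.03  0.03] shift [-0.2  0.4  2.7]
```

```bash
python3 -m jog '[{"dx":0,"dy":0,"dz":1,"ax":0,"ay":0,"az":0},{"dx":0,"dy":0,"dz":0,"ax":0,"ay":0,"az":0},{"dx":0,"dy":0,"dz":0,"ax":0,"ay":0,"az":0}]'
python3 -m jog '[{"dx":0,"dy":0,"dz":1,"ax":0,"ay":0,"az":0},{"dx":0,"dy":0,"dz":0,"ax":0,"ay":0,"az":0},{"dx":0,"dy":0,"dz":0,"ax":0,"ay":0,"az":0}]'
python3 -m jog '[{"dx":0,"dy":0,"dz":1,"ax":0,"ay":0,"az":0},{"dx":0,"dy":0,"dz":0,"ax":0,"ay":0,"az":0},{"dx":0,"dy":0,"dz":0,"ax":0,"ay":0,"az":0}]'
```

```text
time: 12.0
tool_pos: [0.4605, 0.2841, 0.247]
tcp_rot: [1.285, 2.867, 0.002]
wrist_force: [-7.7, -1.7, 9.8]
width: 0.265
grip_force: 113.7
time: 12.25
tool_pos: [0.4608, 0.2843, 0.2466]
tcp_rot: [1.285, 2.866, 0.003]
wrist_force: [-7.0, -2.2, 11.4]
width: 0.267
grip_force: 113.8
time: 12.5
tool_pos: [0.4611, 0.2846, 0.2461]
tcp_rot: [1.284, 2.866, 0.005]
wrist_force: [-8.2, -1.0, 13.2]
width: 0.27
grip_force: 114.0
```

```bash
python3 -m jog '[{"dx":0,"dy":-1,"dz":1,"ax":0,"ay":0,"az":0},{"dx":0,"dy":0,"dz":0,"ax":0,"ay":0,"az":0},{"dx":0,"dy":0,"dz":0,"ax":0,"ay":0,"az":0}]'
python3 -m jog '[{"dx":0,"dy":-0.5,"dz":1,"ax":0,"ay":0,"az":0},{"dx":0,"dy":0,"dz":0,"ax":0,"ay":0,"az":0},{"dx":0,"dy":0,"dz":0,"ax":0,"ay":0,"az":0}]'
python3 -m jog '[{"dx":0,"dy":-0.3,"dz":1,"ax":0,"ay":0,"az":0},{"dx":0,"dy":0,"dz":0,"ax":0,"ay":0,"az":0},{"dx":0,"dy":0,"dz":0,"ax":0,"ay":0,"az":0}]'
python3 -c "
from lib import *
avg(.4606,.284,.09,41.7,1)"
```

```text
time: 12.75
tool_pos: [0.4608, 0.2843, 0.2458]
tcp_rot: [1.284, 2.865, 0.008]
wrist_force: [-7.7, -1.1, 16.6]
width: 0.262
grip_force: 114.1
time: 13.0
tool_pos: [0.4607, 0.2842, 0.2454]
tcp_rot: [1.284, 2.865, 0.009]
wrist_force: [-8.0, -0.1, 19.1]
width: 0.264
grip_force: 114.2
time: 13.25
tool_pos: [0.4606, 0.2842, 0.2449]
tcp_rot: [1.284, 2.864, 0.01]
wrist_force: [-8.3, -0.3, 20.1]
width: 0.264
grip_force: 114.4
grasp [461.4 284.9  90.2] sd [0. 0. 0.] turn [ 0.39 -0.    0.01] shift [-0.1 -1.2  0.2]
```

```bash
python3 -m jog '[{"dx":0,"dy":-0.5,"dz":1,"ax":0.2,"ay":0,"az":0},{"dx":0,"dy":0,"dz":0,"ax":0,"ay":0,"az":0},{"dx":0,"dy":0,"dz":0,"ax":0,"ay":0,"az":0}]'
python3 -m jog '[{"dx":0,"dy":0,"dz":1,"ax":0.2,"ay":0,"az":0},{"dx":0,"dy":0,"dz":0,"ax":0,"ay":0,"az":0},{"dx":0,"dy":0,"dz":0,"ax":0,"ay":0,"az":0}]'
python3 -m jog '[{"dx":0,"dy":0,"dz":1,"ax":0,"ay":0,"az":0},{"dx":0,"dy":0,"dz":0,"ax":0,"ay":0,"az":0},{"dx":0,"dy":0,"dz":0,"ax":0,"ay":0,"az":0}]'
python3 - <<'E'
from lib import *
avg(.4606,.284,.09,41.7,1)
S=cam("side"); b=S["img"][245:300,275:325,::-1]; cv2.imwrite("pics/ins3.png",cv2.resize(b,(500,550),interpolation=2))
E
```

```text
time: 13.55
tool_pos: [0.4608, 0.2843, 0.2447]
tcp_rot: [1.284, 2.865, 0.008]
wrist_force: [-8.3, 0.3, 22.3]
width: 0.266
grip_force: 114.6
time: 13.8
tool_pos: [0.4612, 0.2846, 0.2447]
tcp_rot: [1.285, 2.865, 0.005]
wrist_force: [-9.6, 0.9, 25.9]
width: 0.264
grip_force: 114.9
time: 14.05
tool_pos: [0.4614, 0.2849, 0.2446]
tcp_rot: [1.285, 2.865, 0.006]
wrist_force: [-11.3, 0.5, 31.1]
width: 0.264
grip_force: 115.2
grasp [462.  285.3  89.9] sd [0. 0. 0.] turn [ 0.26  0.01 -0.02] shift [-0.1 -1.9 -0.1]
```

View pics/ins3.png

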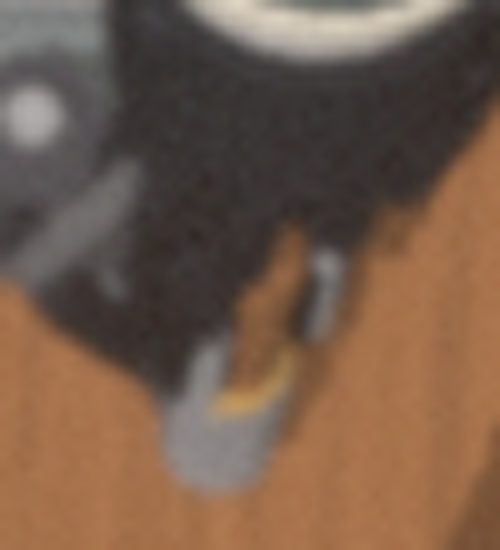

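The handle is home: z stopped at 244.6 mm while the force rose to 31 N, and the collar arc at crop (250,400) lies on the boss rim with no gap. I'll unload, release and rise.

```bash
python3 -m jog '[{"dx":0,"dy":-1,"dz":-2,"ax":0,"ay":0,"az":0},{"dx":0,"dy":0,"dz":-2,"ax":0,"ay":0,"az":0},{"dx":0,"dy":0,"dz":0,"ax":0,"ay":0,"az":0},{"dx":0,"dy":0,"dz":0,"ax":0,"ay":0,"az":0}]'
python3 -m jog '[{"dx":0,"dy":0,"dz":0,"ax":0,"ay":0,"az":0},{"dx":0,"dy":0,"dz":0,"ax":0,"ay":0,"az":0},{"dx":0,"dy":0,"dz":0,"ax":0,"ay":0,"az":0},{"dx":0,"dy":0,"dz":0,"ax":0,"ay":0,"az":0},{"dx":0,"dy":0,"dz":0,"ax":0,"ay":0,"az":0},{"dx":0,"dy":0,"dz":0,"ax":0,"ay":0,"az":0},{"dx":0,"dy":0,"dz":-30,"ax":0,"ay":0,"az":0},{"dx":0,"dy":0,"dz":-30,"ax":0,"ay":0,"az":0},{"dx":0,"dy":0,"dz":-30,"ax":0,"ay":0,"az":0},{"dx":0,"dy":0,"dz":-30,"ax":0,"ay":0,"az":0},{"dx":0,"dy":0,"dz":0,"ax":0,"ay":0,"az":0}]' 1 40
python3 -c "
from lib import *
goto(.57,0,.21,-15)"
```

```text
time: 14.48
tool_pos: [0.4608, 0.2843, 0.2448]
tcp_rot: [1.284, 2.864, 0.009]
wrist_force: [0.6, 6.9, 4.3]
width: 0.259
grip_force: 115.3
time: 15.4
tool_pos: [0.4606, 0.2831, 0.3682]
tcp_rot: [1.283, 2.863, 0.005]
wrist_force: [0.4, 0.8, 0.9]
width: 1.002
grip_force: 0.0
grasp [461.4 283.3 213.5] yaw 41.73 q6 -0.22 | turn [3.200e-01 1.000e-02 5.673e+01] | shift [-245.5  178.2    3.5]
```

```bash
cat >> lib.py <<'E'
def blanks():
    for n in("top","side"):
        c=cam(n); h=cv2.cvtColor(c["img"],cv2.COLOR_RGB2HSV); m=cv2.inRange(h,(10,60,165 if n=="top" else 186),(22,135,255))
        k,l,st,ce=cv2.connectedComponentsWithStats(m)
        for i in range(1,k):
            X=plane(c,ce[i],.032)[0]
            if 60<st[i][4]<600 and .35<X[0]<.75 and -.5<X[1]<-.1:
                w=plane(c,np.argwhere(l==i)[:,::-1],.032)[:,:2].astype(np.float32)*1000; r=cv2.minAreaRect(w); print(n,st[i][4],np.round(r[0],1),np.round(r[1],1),round(r[2],1))
E
python3 -m jog '[{"dx":-40,"dy":0,"dz":0,"ax":0,"ay":0,"az":4.2},{"dx":-40,"dy":0,"dz":0,"ax":0,"ay":0,"az":4.2},{"dx":-40,"dy":0,"dz":0,"ax":0,"ay":0,"az":4.2},{"dx":-40,"dy":0,"dz":0,"ax":0,"ay":0,"az":4.2},{"dx":-40,"dy":0,"dz":0,"ax":0,"ay":0,"az":4.2},{"dx":-40,"dy":0,"dz":0,"ax":0,"ay":0,"az":4.2},{"dx":0,"dy":0,"dz":0,"ax":0,"ay":0,"az":0}]'
python3 -c "
from lib import *
blanks(); goto(.463,-.2018,.1,10.7)"
```

```text
time: 15.98
tool_pos: [0.584, 0.0725, 0.3608]
tcp_rot: [1.888, 2.509, -0.014]
wrist_force: [0.7, 0.8, -0.2]
width: 0.999
grip_force: 0.0
top 214 [ 599.6 -328.2] [46.6 44.8] 54.3
top 174 [ 485.4 -354.4] [60.2 30.9] 59.1
top 62 [ 473.5 -202. ] [21.4 41.8] 12.6
side 87 [ 488.5 -354.1] [61.7 28.5] 71.3
grasp [581.3  76.  205.9] yaw 16.36 q6 -0.19 | turn [-0.41  0.16  5.66] | shift [-251.  -167.8  105.9]
```

```bash
python3 -m jog '[{"dx":0,"dy":0,"dz":0,"ax":-0.4,"ay":0.2,"az":5.7},{"dx":-31.4,"dy":-21,"dz":0,"ax":0,"ay":0,"az":0},{"dx":-31.4,"dy":-21,"dz":0,"ax":0,"ay":0,"az":0},{"dx":-31.4,"dy":-21,"dz":0,"ax":0,"ay":0,"az":0},{"dx":-31.4,"dy":-21,"dz":0,"ax":0,"ay":0,"az":0},{"dx":-31.4,"dy":-21,"dz":0,"ax":0,"ay":0,"az":0},{"dx":-31.4,"dy":-21,"dz":0,"ax":0,"ay":0,"az":0},{"dx":-31.4,"dy":-21,"dz":0,"ax":0,"ay":0,"az":0},{"dx":-31.4,"dy":-21,"dz":0,"ax":0,"ay":0,"az":0},{"dx":0,"dy":0,"dz":0,"ax":0,"ay":0,"az":0},{"dx":0,"dy":0,"dz":0,"ax":0,"ay":0,"az":0}]' 0.9
python3 -c "
from lib import *
blanks(); goto(.463,-.2018,.032,10.7)"
```

```text
time: 17.0
tool_pos: [0.4635, -0.2001, 0.3608]
tcp_rot: [-2.004, -2.419, -0.002]
wrist_force: [0.7, 0.3, 0.5]
width: 0.898
grip_force: 0.0
top 213 [ 599.6 -328.2] [46.5 44.9] 54.5
top 140 [ 490.1 -357.6] [59.8 21.3] 61.7
top 202 [ 463.2 -201.6] [43.1 44.4] 10.4
side 124 [ 480.4 -350.6] [59.8 40. ] 62.1
side 114 [ 597.7 -327. ] [46.9 42. ] 51.1
side 142 [ 462.1 -197.7] [42.3 48.6] 9.7
grasp [ 464.5 -198.5  206.2] yaw 10.9 q6 -0.65 | turn [ 0.06 -0.07  0.2 ] | shift [ -3.   -2.  174.2]
```

```bash
python3 -m jog '[{"dx":-3,"dy":-2,"dz":20,"ax":0,"ay":0,"az":0.2},{"dx":0,"dy":0,"dz":30,"ax":0,"ay":0,"az":0},{"dx":0,"dy":0,"dz":30,"ax":0,"ay":0,"az":0},{"dx":0,"dy":0,"dz":30,"ax":0,"ay":0,"az":0},{"dx":0,"dy":0,"dz":30,"ax":0,"ay":0,"az":0},{"dx":0,"dy":0,"dz":20,"ax":0,"ay":0,"az":0},{"dx":0,"dy":0,"dz":14,"ax":0,"ay":0,"az":0},{"dx":0,"dy":0,"dz":0,"ax":0,"ay":0,"az":0},{"dx":0,"dy":0,"dz":0,"ax":0,"ay":0,"az":0}]'
python3 -c "
from lib import *
goto(.463,-.2016,.032,10.7)"
```

```text
time: 17.85
tool_pos: [0.4631, -0.2013, 0.1863]
tcp_rot: [-2.001, -2.419, -0.001]
wrist_force: [-0.2, -0.6, 0.3]
width: 0.904
grip_force: 0.0
grasp [ 462.9 -201.1   31.6] yaw 10.8 q6 -0.65 | turn [-0.06 -0.12  0.1 ] | shift [-0.5  0.  -0.4]
```

Close on it and lift.

```bash
python3 -m jog '[{"dx":0,"dy":0,"dz":0,"ax":0,"ay":0,"az":0},{"dx":0,"dy":0,"dz":0,"ax":0,"ay":0,"az":0},{"dx":0,"dy":0,"dz":0,"ax":0,"ay":0,"az":0},{"dx":0,"dy":0,"dz":0,"ax":0,"ay":0,"az":0},{"dx":0,"dy":0,"dz":0,"ax":0,"ay":0,"az":0},{"dx":0,"dy":0,"dz":0,"ax":0,"ay":0,"az":0},{"dx":0,"dy":0,"dz":0,"ax":0,"ay":0,"az":0},{"dx":0,"dy":0,"dz":0,"ax":0,"ay":0,"az":0}]' 0 40
python3 -c "
from lib import *
goto(.463,-.2016,.032,10.7)"
python3 -m jog '[{"dx":0,"dy":0,"dz":-10,"ax":0,"ay":0,"az":0},{"dx":0,"dy":0,"dz":-25,"ax":0,"ay":0,"az":0},{"dx":0,"dy":0,"dz":-30,"ax":0,"ay":0,"az":0},{"dx":0,"dy":0,"dz":-30,"ax":0,"ay":0,"az":0},{"dx":0,"dy":0,"dz":-25,"ax":0,"ay":0,"az":0},{"dx":0,"dy":0,"dz":0,"ax":0,"ay":0,"az":0},{"dx":0,"dy":0,"dz":0,"ax":0,"ay":0,"az":0}]'
python3 -c "
from lib import *
blanks()
O=np.array([.5304,.0511]); t=np.radians(5); ey=np.array([-np.sin(t),np.cos(t)]); p=O+ey*-.055; print(p)
goto(p[0],p[1],.13,5)"
```

```text
time: 18.52
tool_pos: [0.464, -0.2036, 0.1889]
tcp_rot: [2.004, 2.415, 0.003]
wrist_force: [0.5, 2.0, 6.8]
width: 0.504
grip_force: 42.5
grasp [ 464.6 -203.7   34.2] yaw 10.61 q6 -0.65 | turn [ 0.22  0.08 -0.09] | shift [ 2.3 -1.2  2.2]
time: 19.1
tool_pos: [0.4633, -0.2037, 0.3096]
tcp_rot: [2.003, 2.414, 0.003]
wrist_force: [-0.6, -0.7, -0.9]
width: 0.503
grip_force: 41.8
top 212 [ 598.6 -327.5] [46.6 42.3] 54.3
top 168 [ 488.4 -356.6] [59.9 25.3] 61.7
side 117 [ 598.3 -327.1] [48.  42.4] 54.1
side 126 [ 458.1 -344.2] [43.7 50.9] 8.7
[ 0.53519357 -0.00369071]
grasp [ 462.  -202.8  151.7] yaw 10.63 q6 -0.65 | turn [-0.03 -0.06  5.63] | shift [192.   90.3  21.7]
```

```bash
cat >> lib.py <<'E'
def vise(x,y,z,yaw=5):
    O=np.array([.5304,.0511]); t=np.radians(5); p=O+np.array([np.cos(t),np.sin(t)])*x/1e3+np.array([-np.sin(t),np.cos(t)])*y/1e3; goto(p[0],p[1],z/1e3,yaw)
E
python3 -m jog '[{"dx":0,"dy":0,"dz":0,"ax":0,"ay":0,"az":5.6},{"dx":30,"dy":15,"dz":0,"ax":0,"ay":0,"az":0},{"dx":30,"dy":15,"dz":0,"ax":0,"ay":0,"az":0},{"dx":30,"dy":15,"dz":0,"ax":0,"ay":0,"az":0},{"dx":30,"dy":15,"dz":0,"ax":0,"ay":0,"az":0},{"dx":30,"dy":15,"dz":0,"ax":0,"ay":0,"az":0},{"dx":38,"dy":8,"dz":0,"ax":0,"ay":0,"az":0},{"dx":0,"dy":0,"dz":0,"ax":0,"ay":0,"az":0},{"dx":0,"dy":0,"dz":0,"ax":0,"ay":0,"az":0}]'
python3 -c "
from lib import *
vise(-7,-57.3,84,5)"
```

```text
time: 19.95
tool_pos: [0.5282, -0.0067, 0.305]
tcp_rot: [-2.115, -2.319, 0.003]
wrist_force: [-0.4, -0.4, -0.7]
width: 0.505
grip_force: 41.7
grasp [527.6  -6.7 150.3] yaw 5.27 q6 -0.15 | turn [-0.21 -0.05  0.27] | shift [-0.   0.8 66.3]
```

```bash
python3 -m jog '[{"dx":0,"dy":0.3,"dz":10,"ax":-0.2,"ay":0,"az":0.3},{"dx":0,"dy":0,"dz":15,"ax":0,"ay":0,"az":0},{"dx":0,"dy":0,"dz":15,"ax":0,"ay":0,"az":0},{"dx":0,"dy":0,"dz":10,"ax":0,"ay":0,"az":0},{"dx":0,"dy":0,"dz":6,"ax":0,"ay":0,"az":0},{"dx":0,"dy":0,"dz":4,"ax":0,"ay":0,"az":0},{"dx":0,"dy":0,"dz":0,"ax":0,"ay":0,"az":0},{"dx":0,"dy":0,"dz":0,"ax":0,"ay":0,"az":0}]'
python3 -c "
from lib import *
vise(-7,-57.3,84,5)"
python3 -m jog '[{"dx":0,"dy":0,"dz":2,"ax":0,"ay":0,"az":0},{"dx":0,"dy":0,"dz":2,"ax":0,"ay":0,"az":0},{"dx":0,"dy":0,"dz":0,"ax":0,"ay":0,"az":0},{"dx":0,"dy":0,"dz":0,"ax":0,"ay":0,"az":0}]'
python3 -c "
from lib import *
vise(-7,-57.3,84,5)"
```

```text
time: 20.62
tool_pos: [0.5296, -0.009, 0.2473]
tcp_rot: [2.127, 2.309, 0.005]
wrist_force: [0.2, 0.1, -0.1]
width: 0.504
grip_force: 41.7
grasp [530.3  -8.9  92.6] yaw 4.7 q6 -0.15 | turn [ 0.25 -0.02 -0.3 ] | shift [ 2.5 -1.7  8.6]
time: 20.95
tool_pos: [0.5296, -0.0085, 0.2435]
tcp_rot: [2.125, 2.309, 0.006]
wrist_force: [-0.2, -0.1, 0.7]
width: 0.504
grip_force: 41.7
grasp [530.3  -8.4  88.8] yaw 4.75 q6 -0.15 | turn [ 0.27 -0.01 -0.25] | shift [ 2.  -1.7  4.8]
```

```bash
python3 -m jog '[{"dx":2,"dy":-1,"dz":1,"ax":0.2,"ay":0,"az":-0.2},{"dx":0,"dy":0,"dz":2,"ax":0,"ay":0,"az":0},{"dx":0,"dy":0,"dz":1,"ax":0,"ay":0,"az":0},{"dx":0,"dy":0,"dz":0,"ax":0,"ay":0,"az":0},{"dx":0,"dy":0,"dz":0,"ax":0,"ay":0,"az":0}]'
python3 -c "
from lib import *
vise(-7,-57.3,84,5)"
python3 -m jog '[{"dx":0,"dy":0,"dz":1,"ax":0,"ay":0,"az":0},{"dx":0,"dy":0,"dz":1,"ax":0,"ay":0,"az":0},{"dx":0,"dy":0,"dz":0,"ax":0,"ay":0,"az":0},{"dx":0,"dy":0,"dz":0,"ax":0,"ay":0,"az":0}]'
python3 -c "
from lib import *
vise(-7,-57.3,84,5)"
```

```text
time: 21.37
tool_pos: [0.5283, -0.0066, 0.2391]
tcp_rot: [2.123, 2.315, 0.001]
wrist_force: [-0.4, -0.1, -0.4]
width: 0.502
grip_force: 41.7
grasp [528.4  -6.6  84.4] yaw 4.95 q6 -0.15 | turn [ 0.03 -0.02 -0.05] | shift [-0.   0.   0.4]
time: 21.7
tool_pos: [0.5285, -0.0067, 0.2389]
tcp_rot: [2.124, 2.315, 0.001]
wrist_force: [-5.3, 1.1, 9.9]
width: 0.498
grip_force: 43.0
grasp [528.6  -6.6  84.2] yaw 4.94 q6 -0.15 | turn [ 0.04 -0.02 -0.06] | shift [ 0.  -0.2  0.2]
```

```bash
python3 -m jog '[{"dx":0,"dy":0,"dz":-1.5,"ax":0,"ay":0,"az":0},{"dx":0,"dy":0,"dz":0,"ax":0,"ay":0,"az":0},{"dx":0,"dy":0,"dz":0,"ax":0,"ay":0,"az":0}]'
python3 -m jog '[{"dx":0,"dy":0,"dz":0,"ax":0,"ay":0,"az":0},{"dx":0,"dy":0,"dz":0,"ax":0,"ay":0,"az":0},{"dx":0,"dy":0,"dz":0,"ax":0,"ay":0,"az":0},{"dx":0,"dy":0,"dz":0,"ax":0,"ay":0,"az":0},{"dx":0,"dy":0,"dz":-10,"ax":0,"ay":0,"az":0},{"dx":0,"dy":0,"dz":-30,"ax":0,"ay":0,"az":0},{"dx":0,"dy":0,"dz":-30,"ax":0,"ay":0,"az":0},{"dx":0,"dy":0,"dz":-35,"ax":0,"ay":0,"az":0},{"dx":0,"dy":0,"dz":0,"ax":0,"ay":0,"az":0}]' 0.9
python3 -c "
from lib import *
blanks(); goto(.4805,-.3513,.15,-29)"
```

```text
time: 21.95
tool_pos: [0.5285, -0.0067, 0.2389]
tcp_rot: [2.123, 2.315, 0.002]
wrist_force: [-1.5, -0.2, 2.2]
width: 0.504
grip_force: 42.1
time: 22.7
tool_pos: [0.5311, -0.0069, 0.3523]
tcp_rot: [2.116, 2.307, 0.015]
wrist_force: [0.8, -0.3, 0.6]
width: 0.898
grip_force: 0.0
top 213 [ 599.  -327.8] [46.6 43.2] 54.3
top 300 [ 480.3 -351.5] [59.9 42.8] 59.1
side 90 [ 471.5 -355.4] [54.2 37.2] 86.9
grasp [530.2  -6.8 192.2] yaw 4.94 q6 -0.15 | turn [ 0.37 -0.08 33.94] | shift [-325.4  123.5   42.2]
```

```bash
python3 -m jog '[{"dx":0,"dy":0,"dz":0,"ax":0.3,"ay":0,"az":6.8},{"dx":0,"dy":0,"dz":0,"ax":0,"ay":0,"az":6.8},{"dx":0,"dy":0,"dz":0,"ax":0,"ay":0,"az":6.8},{"dx":0,"dy":0,"dz":0,"ax":0,"ay":0,"az":6.8},{"dx":0,"dy":0,"dz":0,"ax":0,"ay":0,"az":6.7},{"dx":-36,"dy":13.7,"dz":0,"ax":0,"ay":0,"az":0},{"dx":-36,"dy":13.7,"dz":0,"ax":0,"ay":0,"az":0},{"dx":-36,"dy":13.7,"dz":0,"ax":0,"ay":0,"az":0},{"dx":-36,"dy":13.7,"dz":0,"ax":0,"ay":0,"az":0},{"dx":-36,"dy":13.7,"dz":0,"ax":0,"ay":0,"az":0},{"dx":-36,"dy":13.7,"dz":0,"ax":0,"ay":0,"az":0},{"dx":-36,"dy":13.7,"dz":0,"ax":0,"ay":0,"az":0},{"dx":-36,"dy":13.7,"dz":0,"ax":0,"ay":0,"az":0},{"dx":-36,"dy":13.7,"dz":0,"ax":0,"ay":0,"az":0},{"dx":0,"dy":0,"dz":0,"ax":0,"ay":0,"az":0},{"dx":0,"dy":0,"dz":0,"ax":0,"ay":0,"az":0}]' 1
python3 -c "
from lib import *
blanks(); goto(.4805,-.3513,.032,-29.5)"
```

```text
time: 24.13
tool_pos: [0.4781, -0.3515, 0.3421]
tcp_rot: [-2.705, -1.588, 0.007]
wrist_force: [0.4, 0.2, 0.3]
width: 1.005
grip_force: 0.0
top 212 [ 598.6 -327.5] [46.6 42.3] 54.3
top 298 [ 480.6 -351.4] [59.8 42.7] 59.7
side 125 [ 480.4 -350.6] [59.8 39.9] 62.1
side 111 [ 598.  -326.8] [48.1 41.1] 53.3
grasp [ 477.7 -348.8  187.6] yaw -28.99 q6 -0.16 | turn [-0.41  0.05  0.51] | shift [ -0.8   3.6 155.6]
```

```bash
python3 -m jog '[{"dx":-0.8,"dy":2.5,"dz":20,"ax":-0.4,"ay":0,"az":0.5},{"dx":0,"dy":0,"dz":30,"ax":0,"ay":0,"az":0},{"dx":0,"dy":0,"dz":30,"ax":0,"ay":0,"az":0},{"dx":0,"dy":0,"dz":30,"ax":0,"ay":0,"az":0},{"dx":0,"dy":0,"dz":25,"ax":0,"ay":0,"az":0},{"dx":0,"dy":0,"dz":15,"ax":0,"ay":0,"az":0},{"dx":0,"dy":0,"dz":0,"ax":0,"ay":0,"az":0},{"dx":0,"dy":0,"dz":0,"ax":0,"ay":0,"az":0}]'
python3 -c "
from lib import *
goto(.4805,-.3513,.032,-29.5)"
```

```text
time: 24.9
tool_pos: [0.481, -0.3502, 0.1926]
tcp_rot: [2.712, 1.586, -0.002]
wrist_force: [-0.6, -0.8, 0.7]
width: 0.999
grip_force: 0.0
grasp [ 480.8 -350.4   37.9] yaw -29.35 q6 -0.16 | turn [-0.03  0.07  0.15] | shift [-1.   0.2  5.9]
```

```bash
python3 -m jog '[{"dx":-1,"dy":0,"dz":4.5,"ax":0,"ay":0,"az":0},{"dx":0,"dy":0,"dz":0,"ax":0,"ay":0,"az":0},{"dx":0,"dy":0,"dz":0,"ax":0,"ay":0,"az":0},{"dx":0,"dy":0,"dz":0,"ax":0,"ay":0,"az":0},{"dx":0,"dy":0,"dz":0,"ax":0,"ay":0,"az":0},{"dx":0,"dy":0,"dz":0,"ax":0,"ay":0,"az":0},{"dx":0,"dy":0,"dz":0,"ax":0,"ay":0,"az":0},{"dx":0,"dy":0,"dz":0,"ax":0,"ay":0,"az":0},{"dx":0,"dy":0,"dz":0,"ax":0,"ay":0,"az":0},{"dx":0,"dy":0,"dz":0,"ax":0,"ay":0,"az":0}]' 0 45
python3 -c "
from lib import *
goto(.4805,-.3513,.032,-29.5)"
python3 -m jog '[{"dx":0,"dy":0,"dz":-10,"ax":0,"ay":0,"az":0},{"dx":0,"dy":0,"dz":-25,"ax":0,"ay":0,"az":0},{"dx":0,"dy":0,"dz":-30,"ax":0,"ay":0,"az":0},{"dx":0,"dy":0,"dz":-30,"ax":0,"ay":0,"az":0},{"dx":0,"dy":0,"dz":-25,"ax":0,"ay":0,"az":0},{"dx":0,"dy":0,"dz":0,"ax":0,"ay":0,"az":-6.8},{"dx":0,"dy":0,"dz":0,"ax":0,"ay":0,"az":-6.8},{"dx":0,"dy":0,"dz":0,"ax":0,"ay":0,"az":-6.8},{"dx":0,"dy":0,"dz":0,"ax":0,"ay":0,"az":-6.8},{"dx":0,"dy":0,"dz":0,"ax":0,"ay":0,"az":-6.8},{"dx":0,"dy":0,"dz":0,"ax":0,"ay":0,"az":0},{"dx":0,"dy":0,"dz":0,"ax":0,"ay":0,"az":0}]'
python3 -c "
from lib import *
vise(-7,0,83)"
```

```text
time: 25.73
tool_pos: [0.4814, -0.3537, 0.1909]
tcp_rot: [2.708, 1.58, 0.001]
wrist_force: [-1.0, 0.5, 6.5]
width: 0.501
grip_force: 48.1
grasp [ 482.  -354.4   36.2] yaw -29.47 q6 -0.16 | turn [0.32 0.12 0.03] | shift [ 2.  -2.8  4.2]
time: 26.73
tool_pos: [0.4803, -0.3526, 0.3095]
tcp_rot: [2.134, 2.302, -0.002]
wrist_force: [-0.1, 1.1, -0.8]
width: 0.503
grip_force: 47.4
grasp [ 480.5 -353.1  154.8] yaw 4.34 q6 -0.75 | turn [ 0.06  0.17 -0.66] | shift [398.3  78.   71.8]
```

```bash
python3 -m jog '[{"dx":0,"dy":0,"dz":0,"ax":0,"ay":0.2,"az":-0.7},{"dx":36,"dy":7,"dz":0,"ax":0,"ay":0,"az":0},{"dx":36,"dy":7,"dz":0,"ax":0,"ay":0,"az":0},{"dx":36,"dy":7,"dz":0,"ax":0,"ay":0,"az":0},{"dx":36,"dy":7,"dz":0,"ax":0,"ay":0,"az":0},{"dx":36,"dy":7,"dz":0,"ax":0,"ay":0,"az":0},{"dx":36,"dy":7,"dz":0,"ax":0,"ay":0,"az":0},{"dx":36,"dy":7,"dz":0,"ax":0,"ay":0,"az":0},{"dx":36,"dy":7,"dz":0,"ax":0,"ay":0,"az":0},{"dx":36,"dy":7,"dz":0,"ax":0,"ay":0,"az":0},{"dx":36,"dy":7,"dz":0,"ax":0,"ay":0,"az":0},{"dx":36,"dy":8,"dz":0,"ax":0,"ay":0,"az":0},{"dx":0,"dy":0,"dz":0,"ax":0,"ay":0,"az":0},{"dx":0,"dy":0,"dz":0,"ax":0,"ay":0,"az":0}]'
python3 -c "
from lib import *
vise(-7,-2,86)"
```

```text
time: 27.9
tool_pos: [0.522, 0.0506, 0.3097]
tcp_rot: [2.114, 2.323, 0.002]
wrist_force: [-0.4, -0.4, -0.4]
width: 0.503
grip_force: 47.4
grasp [522.2  50.6 155. ] yaw 5.4 q6 -0.05 | turn [ 0.08 -0.01  0.4 ] | shift [-2.3  1.2 69. ]
```

```bash
python3 -m jog '[{"dx":-2.3,"dy":1.2,"dz":10,"ax":0,"ay":0,"az":0.4},{"dx":0,"dy":0,"dz":15,"ax":0,"ay":0,"az":0},{"dx":0,"dy":0,"dz":15,"ax":0,"ay":0,"az":0},{"dx":0,"dy":0,"dz":10,"ax":0,"ay":0,"az":0},{"dx":0,"dy":0,"dz":6,"ax":0,"ay":0,"az":0},{"dx":0,"dy":0,"dz":4,"ax":0,"ay":0,"az":0},{"dx":0,"dy":0,"dz":0,"ax":0,"ay":0,"az":0},{"dx":0,"dy":0,"dz":0,"ax":0,"ay":0,"az":0}]'
python3 -c "
from lib import *
vise(-7,-2,86)"
```

```text
time: 28.57
tool_pos: [0.525, 0.0459, 0.2519]
tcp_rot: [2.129, 2.307, 0.009]
wrist_force: [-1.2, 7.4, 12.1]
width: 0.497
grip_force: 64.0
grasp [525.9  46.3  97.2] yaw 4.59 q6 -0.04 | turn [ 0.33 -0.13 -0.41] | shift [ 2.4 -2.1 11.2]
```

```bash
python3 -m jog '[{"dx":0,"dy":0,"dz":-10,"ax":0,"ay":0,"az":0},{"dx":0,"dy":0,"dz":-15,"ax":0,"ay":0,"az":0},{"dx":0,"dy":0,"dz":-15,"ax":0,"ay":0,"az":0},{"dx":2.4,"dy":-1.5,"dz":0,"ax":0.3,"ay":0,"az":-0.4},{"dx":0,"dy":0,"dz":0,"ax":0,"ay":0,"az":0},{"dx":0,"dy":0,"dz":0,"ax":0,"ay":0,"az":0},{"dx":0,"dy":0,"dz":0,"ax":0,"ay":0,"az":0}]'
python3 - <<'E'
from lib import *
vise(-7,-2,86)
T,S=cam("top"),cam("side")
a=T["img"][190:275,200:320,::-1]; b=S["img"][140:260,240:340,::-1]
cv2.imwrite("pics/v1.png",np.vstack([np.hstack([cv2.resize(a,(440,312),interpolation=2),cv2.resize(b,(360,432),interpolation=2)[:312]])]))
cv2.imwrite("pics/v1.png",np.hstack([cv2.copyMakeBorder(cv2.resize(a,(440,312),interpolation=2),0,120,0,0,0),cv2.resize(b,(360,432),interpolation=2)]))
E
```

```text
time: 29.15
tool_pos: [0.5211, 0.0483, 0.2881]
tcp_rot: [-2.116, -2.316, 0.007]
wrist_force: [-0.4, 1.0, -0.2]
width: 0.498
grip_force: 62.4
grasp [520.1  48.2 133.4] yaw 5.19 q6 -0.05 | turn [-0.36 -0.01  0.19] | shift [-0.   3.5 47.4]
```

View pics/v1.png

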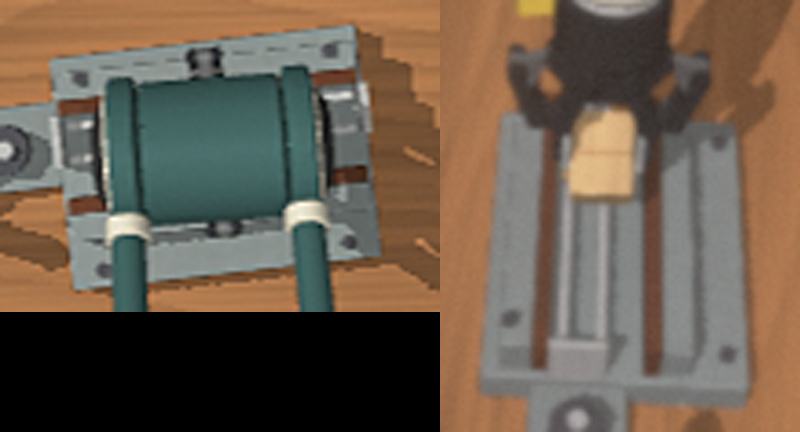

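The side crop shows the end block in the hand at (605,150), with blank 1 hidden behind it. I'll move the hand along +y to see whether blank 1 got shoved and whether the held block is level.

```bash
python3 -m jog '[{"dx":0,"dy":0,"dz":-25,"ax":-0.4,"ay":0,"az":0},{"dx":0,"dy":0,"dz":-25,"ax":0,"ay":0,"az":0},{"dx":37,"dy":0,"dz":0,"ax":0,"ay":0,"az":0},{"dx":37,"dy":0,"dz":0,"ax":0,"ay":0,"az":0},{"dx":37,"dy":0,"dz":0,"ax":0,"ay":0,"az":0},{"dx":30,"dy":0,"dz":0,"ax":0,"ay":0,"az":0},{"dx":0,"dy":0,"dz":0,"ax":0,"ay":0,"az":0},{"dx":0,"dy":0,"dz":0,"ax":0,"ay":0,"az":0}]'
python3 - <<'E'
from lib import *
vise(-7,-2,86)
T,S=cam("top"),cam("side")
a=T["img"][195:265,200:310,::-1]; b=S["img"][140:260,240:340,::-1]
cv2.imwrite("pics/v2.png",np.hstack([cv2.copyMakeBorder(cv2.resize(a,(440,280),interpolation=2),0,152,0,0,0),cv2.resize(b,(360,432),interpolation=2)]))
for n,c,roi in(("top",T,(200,190,110,85)),("side",S,(250,140,80,120))):
    h=cv2.cvtColor(c["img"],cv2.COLOR_RGB2HSV); m=cv2.inRange(h,(10,60,165 if n=="top" else 186),(22,135,255)); x,y,w,hh=roi; r=np.zeros_like(m); r[y:y+hh,x:x+w]=m[y:y+hh,x:x+w]
    k,l,st,ce=cv2.connectedComponentsWithStats(r)
    for i in range(1,k):
        if st[i][4]>40:
            w=plane(c,np.argwhere(l==i)[:,::-1],.082)[:,:2].astype(np.float32)*1000; q=cv2.minAreaRect(w); d=np.array(q[0])-[530.4,51.1]
            print(n,st[i],np.round(ce[i],1),np.round(q[0],1),np.round(q[1],1),round(q[2],1),"vise",np.round([d@[.9962,.0872],d@[-.0872,.9962]],1))
E
```

```text
time: 29.92
tool_pos: [0.5084, 0.1906, 0.3388]
tcp_rot: [2.113, 2.323, 0.002]
wrist_force: [0.4, -0.5, -0.8]
width: 0.501
grip_force: 62.4
grasp [508.7 190.6 184.1] yaw 5.43 q6 0.22 | turn [0.11 0.02 0.43] | shift [-142.9    2.4   98.1]
top [270 215  17  17 240] [277.9 223.4] [531.7  -9.1] [43.4 45.2] 4.8 vise [ -4.  -60.1]
side [274 203  20  27 438] [284.7 217. ] [512.6 120.5] [46.9 80.9] 5.3 vise [-11.6  70.7]
```

View pics/v2.png

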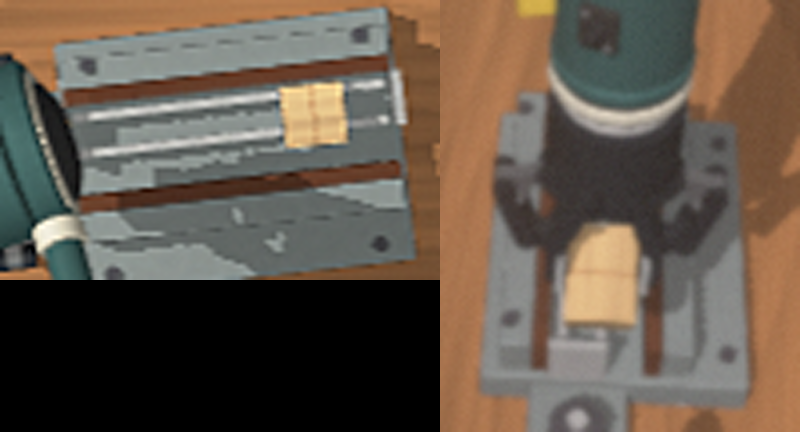

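Top view: blank 1 stands flat and square at crop (315,113), vise y ≈ -60. Side view: the held end block shows almost only its top face, from (600,225) to (600,325), so it has pitched in the grip after catching blank 1's edge. I'll level it on the free bench spot, regrasp, and allow a wider gap.

```bash
python3 -m jog '[{"dx":-36,"dy":-7,"dz":0,"ax":0,"ay":0,"az":0},{"dx":-36,"dy":-7,"dz":0,"ax":0,"ay":0,"az":0},{"dx":-36,"dy":-7,"dz":0,"ax":0,"ay":0,"az":0},{"dx":-36,"dy":-7,"dz":0,"ax":0,"ay":0,"az":0},{"dx":-36,"dy":-7,"dz":0,"ax":0,"ay":0,"az":0},{"dx":-36,"dy":-7,"dz":0,"ax":0,"ay":0,"az":0},{"dx":-36,"dy":-7,"dz":0,"ax":0,"ay":0,"az":0},{"dx":-36,"dy":-7,"dz":0,"ax":0,"ay":0,"az":0},{"dx":-36,"dy":-7,"dz":0,"ax":0,"ay":0,"az":0},{"dx":-36,"dy":-7,"dz":0,"ax":0,"ay":0,"az":0},{"dx":-36,"dy":-7,"dz":0,"ax":0,"ay":0,"az":0},{"dx":0,"dy":0,"dz":0,"ax":0,"ay":0,"az":0},{"dx":0,"dy":0,"dz":0,"ax":0,"ay":0,"az":0}]'
python3 -c "
from lib import *
goto(.47,-.21,.06,5)"
```

```text
time: 31.1
tool_pos: [0.4672, -0.2151, 0.339]
tcp_rot: [2.124, 2.313, 0.003]
wrist_force: [0.2, 0.9, -1.2]
width: 0.503
grip_force: 62.4
grasp [ 467.6 -215.   184.3] yaw 4.89 q6 -0.57 | turn [ 0.14 -0.02 -0.11] | shift [  4.7   2.9 124.3]
```

```bash
python3 -m jog '[{"dx":0,"dy":0,"dz":25,"ax":0,"ay":0,"az":0},{"dx":0,"dy":0,"dz":30,"ax":0,"ay":0,"az":0},{"dx":0,"dy":0,"dz":30,"ax":0,"ay":0,"az":0},{"dx":0,"dy":0,"dz":20,"ax":0,"ay":0,"az":0},{"dx":0,"dy":0,"dz":10,"ax":0,"ay":0,"az":0},{"dx":0,"dy":0,"dz":5,"ax":0,"ay":0,"az":0},{"dx":0,"dy":0,"dz":0,"ax":0,"ay":0,"az":0}]' - 30
python3 -m jog '[{"dx":0,"dy":0,"dz":4,"ax":0,"ay":0,"az":0},{"dx":0,"dy":0,"dz":4,"ax":0,"ay":0,"az":0},{"dx":0,"dy":0,"dz":4,"ax":0,"ay":0,"az":0},{"dx":0,"dy":0,"dz":0,"ax":0,"ay":0,"az":0}]'
python3 -m jog '[{"dx":0,"dy":0,"dz":3,"ax":0,"ay":0,"az":0},{"dx":0,"dy":0,"dz":3,"ax":0,"ay":0,"az":0},{"dx":0,"dy":0,"dz":3,"ax":0,"ay":0,"az":0},{"dx":0,"dy":0,"dz":0,"ax":0,"ay":0,"az":0},{"dx":0,"dy":0,"dz":0,"ax":0,"ay":0,"az":0}]'
python3 -c "
from lib import *
goto(.47,-.21,.036,5)"
```

```text
time: 31.68
tool_pos: [0.4684, -0.2115, 0.2185]
tcp_rot: [-2.117, -2.321, -0.003]
wrist_force: [0.4, -0.1, -0.2]
width: 0.502
grip_force: 62.4
time: 32.02
tool_pos: [0.4688, -0.2121, 0.2073]
tcp_rot: [2.116, 2.319, 0.004]
wrist_force: [-1.1, 0.3, 0.5]
width: 0.507
grip_force: 62.4
time: 32.43
tool_pos: [0.4686, -0.212, 0.1979]
tcp_rot: [2.117, 2.32, 0.004]
wrist_force: [-0.3, 0.3, -0.7]
width: 0.502
grip_force: 62.4
grasp [ 469.  -211.9   43.2] yaw 5.24 q6 -0.57 | turn [ 0.14 -0.03  0.24] | shift [1.8 1.1 7.2]
```

```bash
python3 -m jog '[{"dx":0,"dy":0,"dz":2,"ax":0,"ay":0,"az":0},{"dx":0,"dy":0,"dz":2,"ax":0,"ay":0,"az":0},{"dx":0,"dy":0,"dz":0,"ax":0,"ay":0,"az":0},{"dx":0,"dy":0,"dz":0,"ax":0,"ay":0,"az":0}]'
python3 -m jog '[{"dx":0,"dy":0,"dz":2,"ax":0,"ay":0,"az":0},{"dx":0,"dy":0,"dz":1,"ax":0,"ay":0,"az":0},{"dx":0,"dy":0,"dz":0,"ax":0,"ay":0,"az":0},{"dx":0,"dy":0,"dz":0,"ax":0,"ay":0,"az":0}]'
python3 - <<'E'
from lib import *
goto(.47,-.21,.036,5)
T,S=cam("top"),cam("side")
u=proj(S,[.47,-.21,.02])[0].astype(int); v=proj(T,[.47,-.21,.02])[0].astype(int)
b=S["img"][u[1]-25:u[1]+35,u[0]-35:u[0]+35,::-1]; a=T["img"][v[1]-30:v[1]+30,v[0]-35:v[0]+35,::-1]; print(u,v)
cv2.imwrite("pics/eb.png",np.hstack([cv2.resize(x,(400,343),interpolation=2) for x in(a,b)]))
E
```

```text
time: 32.77
tool_pos: [0.4692, -0.2124, 0.1958]
tcp_rot: [2.116, 2.319, 0.004]
wrist_force: [-3.7, 0.9, 10.5]
width: 0.504
grip_force: 63.9
time: 33.1
tool_pos: [0.4699, -0.2132, 0.1948]
tcp_rot: [2.114, 2.318, 0.003]
wrist_force: [-6.4, 0.3, 21.8]
width: 0.501
grip_force: 65.6
grasp [ 470.7 -213.5   40.1] yaw 5.28 q6 -0.57 | turn [0.26 0.12 0.28] | shift [ 3.5 -0.3  4.1]
[307 144] [344 241]
```

View pics/eb.png

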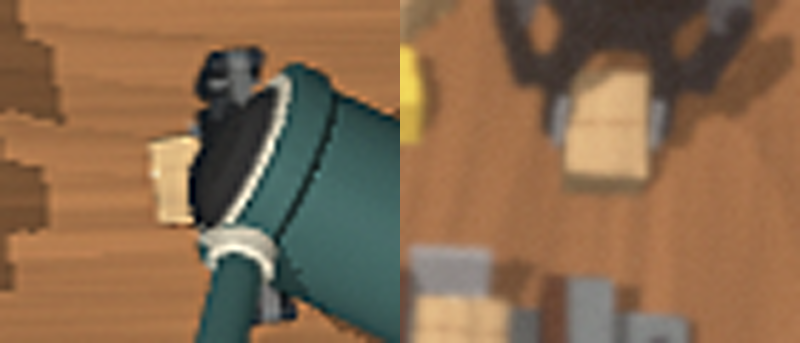

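The end block is still pitched (its front face is a thin strip at crop (605,183)). I'll release it so it drops flat, then rise and re-measure.

```bash
python3 -m jog '[{"dx":0,"dy":0,"dz":-2,"ax":0,"ay":0,"az":0},{"dx":0,"dy":0,"dz":0,"ax":0,"ay":0,"az":0},{"dx":0,"dy":0,"dz":0,"ax":0,"ay":0,"az":0}]' >/dev/null
python3 -m jog '[{"dx":0,"dy":0,"dz":0,"ax":0,"ay":0,"az":0},{"dx":0,"dy":0,"dz":0,"ax":0,"ay":0,"az":0},{"dx":0,"dy":0,"dz":0,"ax":0,"ay":0,"az":0},{"dx":0,"dy":0,"dz":0,"ax":0,"ay":0,"az":0},{"dx":0,"dy":0,"dz":0,"ax":0,"ay":0,"az":0},{"dx":0,"dy":0,"dz":-30,"ax":0,"ay":0,"az":0},{"dx":0,"dy":0,"dz":-40,"ax":0,"ay":0,"az":0},{"dx":0,"dy":0,"dz":-40,"ax":0,"ay":0,"az":0},{"dx":0,"dy":0,"dz":-30,"ax":0,"ay":0,"az":0},{"dx":0,"dy":0,"dz":0,"ax":0,"ay":0,"az":0},{"dx":0,"dy":0,"dz":0,"ax":0,"ay":0,"az":0}]' 1 70
python3 -c "
from lib import *
blanks(); goto(.47,-.21,.032,5)"
```

```text
time: 34.37
tool_pos: [0.4693, -0.2126, 0.3359]
tcp_rot: [2.113, 2.315, 0.006]
wrist_force: [-0.5, -0.7, -1.0]
width: 1.001
grip_force: 0.0
top 212 [ 598.6 -327.5] [46.6 42.3] 54.3
top 177 [ 472.9 -215.2] [42.8 43.1] 6.0
side 117 [ 598.2 -327.2] [47.9 42.9] 55.2
side 160 [ 472.2 -223. ] [37.5 59.4] 9.4
grasp [ 468.1 -211.6  177.4] yaw 5.24 q6 -0.57 | turn [ 0.09 -0.07  0.24] | shift [  1.5   2.1 145.4]
```

```bash
python3 -m jog '[{"dx":-11.5,"dy":3.5,"dz":20,"ax":0,"ay":0,"az":-1.8},{"dx":0,"dy":0,"dz":30,"ax":0,"ay":0,"az":0},{"dx":0,"dy":0,"dz":30,"ax":0,"ay":0,"az":0},{"dx":0,"dy":0,"dz":30,"ax":0,"ay":0,"az":0},{"dx":0,"dy":0,"dz":10,"ax":0,"ay":0,"az":0},{"dx":0,"dy":0,"dz":0,"ax":0,"ay":0,"az":0},{"dx":0,"dy":0,"dz":0,"ax":0,"ay":0,"az":0}]'
python3 -c "
from lib import *
blanks();goto(.4725,-.223,.030,7)"
```

```text
time: 35.05
tool_pos: [0.4727, -0.2229, 0.212]
tcp_rot: [-2.08, -2.353, -0.002]
wrist_force: [0.6, -0.0, 0.9]
width: 0.999
grip_force: 0.0
top 213 [ 599.  -327.8] [46.6 43.2] 54.3
top 86 [ 472.2 -207. ] [42.4 26.8] 6.0
side 116 [ 598.3 -327.1] [48.  42.4] 54.1
side 160 [ 472.1 -223.1] [38.1 59. ] 8.6
grasp [ 474.9 -223.7   59.9] yaw 7.04 q6 -0.61 | turn [0.28 0.06 0.04] | shift [ 1.  -2.3 29.9]
```

```bash
python3 -m jog '[{"dx":1,"dy":-1.5,"dz":15,"ax":0.2,"ay":0,"az":0},{"dx":0,"dy":0,"dz":12,"ax":0,"ay":0,"az":0},{"dx":0,"dy":0,"dz":0,"ax":0,"ay":0,"az":0},{"dx":0,"dy":0,"dz":0,"ax":0,"ay":0,"az":0}]'
python3 -c "
from lib import *
goto(.4725,-.223,.030,7)"
python3 -m jog '[{"dx":0,"dy":0,"dz":0,"ax":0,"ay":0,"az":0},{"dx":0,"dy":0,"dz":0,"ax":0,"ay":0,"az":0},{"dx":0,"dy":0,"dz":0,"ax":0,"ay":0,"az":0},{"dx":0,"dy":0,"dz":0,"ax":0,"ay":0,"az":0},{"dx":0,"dy":0,"dz":0,"ax":0,"ay":0,"az":0},{"dx":0,"dy":0,"dz":0,"ax":0,"ay":0,"az":0},{"dx":0,"dy":0,"dz":0,"ax":0,"ay":0,"az":0},{"dx":0,"dy":0,"dz":0,"ax":0,"ay":0,"az":0},{"dx":0,"dy":0,"dz":0,"ax":0,"ay":0,"az":0},{"dx":0,"dy":0,"dz":0,"ax":0,"ay":0,"az":0}]' 0 70
python3 -c "
from lib import *
goto(.4725,-.223,.032,7)"
python3 -m jog '[{"dx":0,"dy":0,"dz":-10,"ax":0,"ay":0,"az":0},{"dx":0,"dy":0,"dz":-25,"ax":0,"ay":0,"az":0},{"dx":0,"dy":0,"dz":-30,"ax":0,"ay":0,"az":0},{"dx":0,"dy":0,"dz":-30,"ax":0,"ay":0,"az":0},{"dx":0,"dy":0,"dz":-25,"ax":0,"ay":0,"az":0},{"dx":0,"dy":0,"dz":0,"ax":0,"ay":0,"az":0},{"dx":0,"dy":0,"dz":0,"ax":0,"ay":0,"az":0}]'
python3 -c "
from lib import *
vise(-7,0,86)"
```

```text
time: 35.48
tool_pos: [0.4716, -0.2223, 0.1864]
tcp_rot: [-2.08, -2.353, 0.0]
wrist_force: [-0.7, 0.0, -0.4]
width: 1.0
grip_force: 0.0
grasp [ 471.5 -222.3   31.7] yaw 7.04 q6 -0.61 | turn [-0.04 -0.03  0.04] | shift [-0.9  0.9  1.7]
time: 36.32
tool_pos: [0.4725, -0.2228, 0.1874]
tcp_rot: [2.08, 2.352, 0.0]
wrist_force: [0.6, 0.8, 5.8]
width: 0.499
grip_force: 72.6
grasp [ 472.7 -222.9   32.7] yaw 7.04 q6 -0.61 | turn [0.08 0.07 0.04] | shift [-0.  -0.2  0.7]
time: 36.9
tool_pos: [0.4723, -0.2227, 0.3084]
tcp_rot: [2.079, 2.351, 0.001]
wrist_force: [-0.7, -0.3, -1.4]
width: 0.494
grip_force: 72.0
grasp [ 472.8 -223.   153.7] yaw 7.04 q6 -0.61 | turn [0.17 0.12 2.04] | shift [268.   74.3  67.7]
```

```bash
python3 -m jog '[{"dx":0,"dy":0,"dz":0,"ax":0.2,"ay":0.1,"az":2},{"dx":0,"dy":0,"dz":0,"ax":0,"ay":0,"az":0},{"dx":34,"dy":10,"dz":0,"ax":0,"ay":0,"az":0},{"dx":34,"dy":10,"dz":0,"ax":0,"ay":0,"az":0},{"dx":34,"dy":10,"dz":0,"ax":0,"ay":0,"az":0},{"dx":34,"dy":10,"dz":0,"ax":0,"ay":0,"az":0},{"dx":34,"dy":10,"dz":0,"ax":0,"ay":0,"az":0},{"dx":34,"dy":10,"dz":0,"ax":0,"ay":0,"az":0},{"dx":34,"dy":10,"dz":0,"ax":0,"ay":0,"az":0},{"dx":30,"dy":4,"dz":0,"ax":0,"ay":0,"az":0},{"dx":0,"dy":0,"dz":0,"ax":0,"ay":0,"az":0},{"dx":0,"dy":0,"dz":0,"ax":0,"ay":0,"az":0},{"dx":0,"dy":0,"dz":0,"ax":0,"ay":0,"az":0}]'
python3 -c "
from lib import *
vise(-7,0,83)"
```

```text
time: 37.98
tool_pos: [0.5213, 0.0509, 0.305]
tcp_rot: [-2.116, -2.314, 0.006]
wrist_force: [-0.1, -0.5, -0.3]
width: 0.499
grip_force: 71.9
grasp [520.2  51.  150.3] yaw 5.12 q6 -0.04 | turn [-0.39 -0.08  0.12] | shift [-0.8  3.1 67.3]
```

```bash
python3 -m jog '[{"dx":-0.8,"dy":2,"dz":10,"ax":-0.4,"ay":0,"az":0},{"dx":0,"dy":0,"dz":15,"ax":0,"ay":0,"az":0},{"dx":0,"dy":0,"dz":3,"ax":0,"ay":0,"az":0},{"dx":0,"dy":0,"dz":0,"ax":0,"ay":0,"az":0},{"dx":0,"dy":0,"dz":0,"ax":0,"ay":0,"az":0}]'
python3 -c "
from lib import *
vise(-7,0,83)"
```

```text
time: 38.4
tool_pos: [0.5238, 0.0495, 0.2782]
tcp_rot: [-2.123, -2.315, -0.004]
wrist_force: [-0.3, 0.5, 0.1]
width: 0.493
grip_force: 71.9
grasp [524.1  49.8 123.5] yaw 4.96 q6 -0.04 | turn [ 0.11 -0.1  -0.04] | shift [ 0.7 -0.6 40.5]
```

```bash
python3 -m jog '[{"dx":0.7,"dy":-0.5,"dz":10,"ax":0,"ay":0,"az":0},{"dx":0,"dy":0,"dz":10,"ax":0,"ay":0,"az":0},{"dx":0,"dy":0,"dz":8,"ax":0,"ay":0,"az":0},{"dx":0,"dy":0,"dz":0,"ax":0,"ay":0,"az":0}]'
python3 -m jog '[{"dx":0,"dy":0,"dz":4,"ax":0,"ay":0,"az":0},{"dx":0,"dy":0,"dz":4,"ax":0,"ay":0,"az":0},{"dx":0,"dy":0,"dz":2,"ax":0,"ay":0,"az":0},{"dx":0,"dy":0,"dz":0,"ax":0,"ay":0,"az":0},{"dx":0,"dy":0,"dz":0,"ax":0,"ay":0,"az":0}]'
python3 -c "
from lib import *
vise(-7,0,83)"
```

```text
time: 38.73
tool_pos: [0.5223, 0.0511, 0.248]
tcp_rot: [-2.12, -2.315, -0.001]
wrist_force: [-0.3, -0.3, -0.2]
width: 0.497
grip_force: 71.9
time: 39.15
tool_pos: [0.5236, 0.0513, 0.2404]
tcp_rot: [2.121, 2.317, 0.005]
wrist_force: [-0.7, 0.4, -1.0]
width: 0.493
grip_force: 71.9
grasp [524.   51.6  85.7] yaw 5.04 q6 -0.04 | turn [ 0.17 -0.11  0.04] | shift [-1.  -0.7  2.7]
```

```bash
python3 -m jog '[{"dx":0,"dy":0,"dz":1.5,"ax":0,"ay":0,"az":0},{"dx":0,"dy":0,"dz":1.5,"ax":0,"ay":0,"az":0},{"dx":0,"dy":0,"dz":0,"ax":0,"ay":0,"az":0},{"dx":0,"dy":0,"dz":0,"ax":0,"ay":0,"az":0}]'
python3 -m jog '[{"dx":0,"dy":0,"dz":1,"ax":0,"ay":0,"az":0},{"dx":0,"dy":0,"dz":0,"ax":0,"ay":0,"az":0},{"dx":0,"dy":0,"dz":0,"ax":0,"ay":0,"az":0}]'
python3 -c "
from lib import *
vise(-7,0,83)"
```

```text
time: 39.48
tool_pos: [0.5236, 0.0512, 0.2375]
tcp_rot: [2.121, 2.316, 0.006]
wrist_force: [-1.0, -0.6, -0.0]
width: 0.497
grip_force: 72.0
time: 39.73
tool_pos: [0.5237, 0.0513, 0.2373]
tcp_rot: [2.121, 2.316, 0.006]
wrist_force: [-1.5, 0.5, 5.4]
width: 0.498
grip_force: 72.6
grasp [524.2  51.6  82.6] yaw 5.04 q6 -0.04 | turn [ 0.18 -0.11  0.04] | shift [-1.  -0.9 -0.4]
```

Contact at exactly the expected height (82.6). Release and rise, then go on to the last blank.

```bash
python3 -m jog '[{"dx":0,"dy":0,"dz":-0.7,"ax":0,"ay":0,"az":0},{"dx":0,"dy":0,"dz":0,"ax":0,"ay":0,"az":0},{"dx":0,"dy":0,"dz":0,"ax":0,"ay":0,"az":0},{"dx":0,"dy":0,"dz":0,"ax":0,"ay":0,"az":0},{"dx":0,"dy":0,"dz":0,"ax":0,"ay":0,"az":0},{"dx":0,"dy":0,"dz":-10,"ax":0,"ay":0,"az":0},{"dx":0,"dy":0,"dz":-30,"ax":0,"ay":0,"az":0},{"dx":0,"dy":0,"dz":-30,"ax":0,"ay":0,"az":0},{"dx":0,"dy":0,"dz":-35,"ax":0,"ay":0,"az":0},{"dx":0,"dy":0,"dz":0,"ax":0,"ay":0,"az":0},{"dx":0,"dy":0,"dz":0,"ax":0,"ay":0,"az":0}]' 0.9 70
python3 -c "
from lib import *
blanks(); goto(.5985,-.3273,.19,-36)"
```

```text
time: 40.65
tool_pos: [0.5246, 0.0511, 0.346]
tcp_rot: [2.118, 2.313, 0.013]
wrist_force: [0.7, -0.5, 0.1]
width: 0.902
grip_force: 0.0
top 213 [ 599.  -327.8] [46.6 43.2] 54.3
grasp [523.4  51.3 187.4] yaw 5.04 q6 -0.04 | turn [ 0.12 -0.16 41.04] | shift [-262.2  283.3   -2.6]
```

```bash
python3 -m jog '[{"dx":0,"dy":0,"dz":0,"ax":0,"ay":0,"az":6.8},{"dx":0,"dy":0,"dz":0,"ax":0,"ay":0,"az":6.8},{"dx":0,"dy":0,"dz":0,"ax":0,"ay":0,"az":6.8},{"dx":0,"dy":0,"dz":0,"ax":0,"ay":0,"az":6.8},{"dx":0,"dy":0,"dz":0,"ax":0,"ay":0,"az":6.8},{"dx":0,"dy":0,"dz":0,"ax":0,"ay":0,"az":6.8},{"dx":0,"dy":0,"dz":0,"ax":0,"ay":0,"az":0},{"dx":-26.2,"dy":28.3,"dz":0,"ax":0,"ay":0,"az":0},{"dx":-26.2,"dy":28.3,"dz":0,"ax":0,"ay":0,"az":0},{"dx":-26.2,"dy":28.3,"dz":0,"ax":0,"ay":0,"az":0},{"dx":-26.2,"dy":28.3,"dz":0,"ax":0,"ay":0,"az":0},{"dx":-26.2,"dy":28.3,"dz":0,"ax":0,"ay":0,"az":0},{"dx":-26.2,"dy":28.3,"dz":0,"ax":0,"ay":0,"az":0},{"dx":-26.2,"dy":28.3,"dz":0,"ax":0,"ay":0,"az":0},{"dx":-26.2,"dy":28.3,"dz":0,"ax":0,"ay":0,"az":0},{"dx":-26.2,"dy":28.3,"dz":0,"ax":0,"ay":0,"az":0},{"dx":-26.2,"dy":28.3,"dz":0,"ax":0,"ay":0,"az":0},{"dx":0,"dy":0,"dz":0,"ax":0,"ay":0,"az":0},{"dx":0,"dy":0,"dz":0,"ax":0,"ay":0,"az":0}]' 1
python3 -c "
from lib import *
blanks(); goto(.5985,-.3273,.03,-36)"
```

```text
time: 42.33
tool_pos: [0.5993, -0.3289, 0.3394]
tcp_rot: [-2.794, -1.43, -0.003]
wrist_force: [-0.2, -0.6, 0.5]
width: 1.0
grip_force: 0.0
top 209 [ 599.  -327.7] [46.6 43.2] 54.3
side 110 [ 598.6 -326.1] [47. 42.] 51.6
grasp [ 599.3 -325.8  185.2] yaw -35.68 q6 0.08 | turn [-0.13 -0.21  0.32] | shift [ -1.7   0.2 155.2]
```

```bash
python3 -m jog '[{"dx":-1.5,"dy":0,"dz":20,"ax":0,"ay":-0.2,"az":0.3},{"dx":0,"dy":0,"dz":30,"ax":0,"ay":0,"az":0},{"dx":0,"dy":0,"dz":30,"ax":0,"ay":0,"az":0},{"dx":0,"dy":0,"dz":30,"ax":0,"ay":0,"az":0},{"dx":0,"dy":0,"dz":25,"ax":0,"ay":0,"az":0},{"dx":0,"dy":0,"dz":12,"ax":0,"ay":0,"az":0},{"dx":0,"dy":0,"dz":0,"ax":0,"ay":0,"az":0},{"dx":0,"dy":0,"dz":0,"ax":0,"ay":0,"az":0}]'
python3 -c "
from lib import *
goto(.5985,-.3273,.031,-36)"
```

```text
time: 43.1
tool_pos: [0.5991, -0.327, 0.1944]
tcp_rot: [-2.798, -1.427, 0.0]
wrist_force: [0.1, -0.1, 0.8]
width: 1.002
grip_force: 0.0
grasp [ 599.  -327.    39.7] yaw -35.96 q6 0.09 | turn [-0.02  0.01  0.04] | shift [-0.5 -0.3  8.7]
```

```bash
python3 -m jog '[{"dx":0,"dy":0,"dz":4,"ax":0,"ay":0,"az":0},{"dx":0,"dy":0,"dz":4,"ax":0,"ay":0,"az":0},{"dx":0,"dy":0,"dz":0,"ax":0,"ay":0,"az":0},{"dx":0,"dy":0,"dz":0,"ax":0,"ay":0,"az":0}]'
python3 -m jog '[{"dx":0,"dy":0,"dz":0,"ax":0,"ay":0,"az":0},{"dx":0,"dy":0,"dz":0,"ax":0,"ay":0,"az":0},{"dx":0,"dy":0,"dz":0,"ax":0,"ay":0,"az":0},{"dx":0,"dy":0,"dz":0,"ax":0,"ay":0,"az":0},{"dx":0,"dy":0,"dz":0,"ax":0,"ay":0,"az":0},{"dx":0,"dy":0,"dz":0,"ax":0,"ay":0,"az":0},{"dx":0,"dy":0,"dz":0,"ax":0,"ay":0,"az":0},{"dx":0,"dy":0,"dz":0,"ax":0,"ay":0,"az":0},{"dx":0,"dy":0,"dz":0,"ax":0,"ay":0,"az":0},{"dx":0,"dy":0,"dz":0,"ax":0,"ay":0,"az":0}]' 0 70
python3 -c "
from lib import *
goto(.5985,-.3273,.031,-36)"
python3 -m jog '[{"dx":0,"dy":0,"dz":-10,"ax":0,"ay":0,"az":0},{"dx":0,"dy":0,"dz":-25,"ax":0,"ay":0,"az":0},{"dx":0,"dy":0,"dz":-30,"ax":0,"ay":0,"az":0},{"dx":0,"dy":0,"dz":-30,"ax":0,"ay":0,"az":0},{"dx":0,"dy":0,"dz":-30,"ax":0,"ay":0,"az":0},{"dx":0,"dy":0,"dz":0,"ax":0,"ay":0,"az":-6.8},{"dx":0,"dy":0,"dz":0,"ax":0,"ay":0,"az":-6.8},{"dx":0,"dy":0,"dz":0,"ax":0,"ay":0,"az":-6.8},{"dx":0,"dy":0,"dz":0,"ax":0,"ay":0,"az":-6.8},{"dx":0,"dy":0,"dz":0,"ax":0,"ay":0,"az":-6.8},{"dx":0,"dy":0,"dz":0,"ax":0,"ay":0,"az":-6.8},{"dx":0,"dy":0,"dz":0,"ax":0,"ay":0,"az":0},{"dx":0,"dy":0,"dz":0,"ax":0,"ay":0,"az":0}]'
python3 -c "
from lib import *
vise(-7,56,83)"
```

```text
time: 43.43
tool_pos: [0.5994, -0.3285, 0.1876]
tcp_rot: [2.798, 1.424, 0.002]
wrist_force: [0.1, 0.5, -0.7]
width: 1.002
grip_force: 0.0
time: 44.27
tool_pos: [0.5994, -0.3285, 0.1872]
tcp_rot: [2.798, 1.424, 0.002]
wrist_force: [0.9, -0.7, 5.1]
width: 0.498
grip_force: 73.5
grasp [ 599.7 -328.7   32.5] yaw -36.06 q6 0.09 | turn [ 0.13  0.   -0.06] | shift [ 0.4 -1.8  1.5]
time: 45.35
tool_pos: [0.5986, -0.3279, 0.3109]
tcp_rot: [-2.131, -2.307, 0.001]
wrist_force: [0.7, -0.7, 0.2]
width: 0.494
grip_force: 72.9
grasp [ 598.5 -327.8  156.2] yaw 4.55 q6 -0.62 | turn [-0.04 -0.01 -0.45] | shift [439.4 -41.8  73.2]
```

```bash
python3 -m jog '[{"dx":0,"dy":0,"dz":0,"ax":0,"ay":0,"az":-0.4},{"dx":36.7,"dy":-3.5,"dz":0,"ax":0,"ay":0,"az":0},{"dx":36.7,"dy":-3.5,"dz":0,"ax":0,"ay":0,"az":0},{"dx":36.7,"dy":-3.5,"dz":0,"ax":0,"ay":0,"az":0},{"dx":36.7,"dy":-3.5,"dz":0,"ax":0,"ay":0,"az":0},{"dx":36.7,"dy":-3.5,"dz":0,"ax":0,"ay":0,"az":0},{"dx":36.7,"dy":-3.5,"dz":0,"ax":0,"ay":0,"az":0},{"dx":36.7,"dy":-3.5,"dz":0,"ax":0,"ay":0,"az":0},{"dx":36.7,"dy":-3.5,"dz":0,"ax":0,"ay":0,"az":0},{"dx":36.7,"dy":-3.5,"dz":0,"ax":0,"ay":0,"az":0},{"dx":36.7,"dy":-3.5,"dz":0,"ax":0,"ay":0,"az":0},{"dx":36.7,"dy":-3.5,"dz":0,"ax":0,"ay":0,"az":0},{"dx":36.7,"dy":-3.5,"dz":0,"ax":0,"ay":0,"az":0},{"dx":0,"dy":0,"dz":0,"ax":0,"ay":0,"az":0},{"dx":0,"dy":0,"dz":0,"ax":0,"ay":0,"az":0},{"dx":0,"dy":0,"dz":0,"ax":0,"ay":0,"az":0}]'
python3 -c "
from lib import *
vise(-7,57.5,82.5)"
```

```text
time: 46.68
tool_pos: [0.5176, 0.1068, 0.3113]
tcp_rot: [2.118, 2.318, -0.0]
wrist_force: [-0.0, -0.9, -0.5]
width: 0.494
grip_force: 72.9
grasp [517.8 106.6 156.6] yaw 5.15 q6 0.07 | turn [0.05 0.08 0.15] | shift [ 1.1  0.7 74.1]
```

```bash
python3 -m jog '[{"dx":1.1,"dy":0.7,"dz":15,"ax":0,"ay":0,"az":0},{"dx":0,"dy":0,"dz":20,"ax":0,"ay":0,"az":0},{"dx":0,"dy":0,"dz":5,"ax":0,"ay":0,"az":0},{"dx":0,"dy":0,"dz":0,"ax":0,"ay":0,"az":0},{"dx":0,"dy":0,"dz":0,"ax":0,"ay":0,"az":0}]'
python3 -c "
from lib import *
vise(-7,57.5,82.5)"
```

```text
time: 47.1
tool_pos: [0.5185, 0.1068, 0.271]
tcp_rot: [2.121, 2.316, -0.001]
wrist_force: [0.4, -0.1, -0.3]
width: 0.499
grip_force: 72.9
grasp [518.5 106.6 116.3] yaw 5.03 q6 0.07 | turn [-0.02  0.06  0.03] | shift [ 1.1  0.  33.8]
```

```bash
python3 -m jog '[{"dx":1.1,"dy":0,"dz":10,"ax":0,"ay":0,"az":0},{"dx":0,"dy":0,"dz":10,"ax":0,"ay":0,"az":0},{"dx":0,"dy":0,"dz":6,"ax":0,"ay":0,"az":0},{"dx":0,"dy":0,"dz":3,"ax":0,"ay":0,"az":0},{"dx":0,"dy":0,"dz":2,"ax":0,"ay":0,"az":0},{"dx":0,"dy":0,"dz":0,"ax":0,"ay":0,"az":0},{"dx":0,"dy":0,"dz":0,"ax":0,"ay":0,"az":0}]'
python3 -m jog '[{"dx":0,"dy":0,"dz":1.5,"ax":0,"ay":0,"az":0},{"dx":0,"dy":0,"dz":1.5,"ax":0,"ay":0,"az":0},{"dx":0,"dy":0,"dz":0,"ax":0,"ay":0,"az":0},{"dx":0,"dy":0,"dz":0,"ax":0,"ay":0,"az":0}]'
python3 -c "
from lib import *
vise(-7,57.5,82.5)"
```

```text
time: 47.68
tool_pos: [0.5183, 0.109, 0.2401]
tcp_rot: [2.119, 2.318, -0.0]
wrist_force: [-0.3, -0.6, -0.5]
width: 0.496
grip_force: 72.9
time: 48.02
tool_pos: [0.5183, 0.1089, 0.2373]
tcp_rot: [2.119, 2.318, 0.0]
wrist_force: [0.2, -0.2, -0.4]
width: 0.493
grip_force: 72.9
grasp [518.5 108.8  82.6] yaw 5.14 q6 0.07 | turn [0.05 0.05 0.14] | shift [-1.  -0.1  0.1]
```

```bash
python3 -m jog '[{"dx":0,"dy":0,"dz":0.7,"ax":0,"ay":0,"az":0},{"dx":0,"dy":0,"dz":0,"ax":0,"ay":0,"az":0},{"dx":0,"dy":0,"dz":0,"ax":0,"ay":0,"az":0}]'
python3 -m jog '[{"dx":0,"dy":0,"dz":0,"ax":0,"ay":0,"az":0},{"dx":0,"dy":0,"dz":0,"ax":0,"ay":0,"az":0},{"dx":0,"dy":0,"dz":0,"ax":0,"ay":0,"az":0},{"dx":0,"dy":0,"dz":0,"ax":0,"ay":0,"az":0},{"dx":0,"dy":0,"dz":0,"ax":0,"ay":0,"az":0},{"dx":0,"dy":0,"dz":-10,"ax":0,"ay":0,"az":0},{"dx":0,"dy":0,"dz":-30,"ax":0,"ay":0,"az":0},{"dx":0,"dy":0,"dz":-40,"ax":0,"ay":0,"az":0},{"dx":0,"dy":0,"dz":-40,"ax":0,"ay":0,"az":0},{"dx":30,"dy":-20,"dz":0,"ax":0,"ay":0,"az":0},{"dx":35,"dy":-20,"dz":0,"ax":0,"ay":0,"az":0},{"dx":35,"dy":-20,"dz":0,"ax":0,"ay":0,"az":0},{"dx":35,"dy":0,"dz":0,"ax":0,"ay":0,"az":0},{"dx":35,"dy":0,"dz":0,"ax":0,"ay":0,"az":0},{"dx":0,"dy":0,"dz":0,"ax":0,"ay":0,"az":0},{"dx":0,"dy":0,"dz":0,"ax":0,"ay":0,"az":0}]' 0.9
python3 - <<'E'
from lib import *
blanks(); goto(.4612,.2838,.13,41.7)
T,S=cam("top"),cam("side")
a=T["img"][190:270,165:315,::-1]; b=S["img"][140:305,235:345,::-1]
cv2.imwrite("pics/v3.png",np.hstack([cv2.copyMakeBorder(cv2.resize(a,(450,240),interpolation=2),0,300,0,0,0),cv2.resize(b,(350,540),interpolation=2)]))
for n,c,roi in(("top",T,(200,190,110,85)),):
    h=cv2.cvtColor(c["img"],cv2.COLOR_RGB2HSV); m=cv2.inRange(h,(10,60,165),(22,135,255)); x,y,w,hh=roi; r=np.zeros_like(m); r[y:y+hh,x:x+w]=m[y:y+hh,x:x+w]
    k,l,st,ce=cv2.connectedComponentsWithStats(r)
    for i in range(1,k):
        if st[i][4]>40:
            w=plane(c,np.argwhere(l==i)[:,::-1],.082)[:,:2].astype(np.float32)*1000; q=cv2.minAreaRect(w); d=np.array(q[0])-[530.4,51.1]
            print(n,st[i],np.round(q[1],1),round(q[2],1),"vise",np.round([d@[.9962,.0872],d@[-.0872,.9962]],1))
E
```

```text
time: 48.27
tool_pos: [0.5184, 0.109, 0.2371]
tcp_rot: [2.119, 2.318, 0.0]
wrist_force: [-2.9, -0.1, 5.6]
width: 0.496
grip_force: 73.4
time: 49.6
tool_pos: [0.4428, 0.2744, 0.3571]
tcp_rot: [2.114, 2.321, 0.001]
wrist_force: [-0.3, 0.1, -0.2]
width: 0.9
grip_force: 0.0
grasp [443.3 272.4 201.8] yaw 5.17 q6 0.41 | turn [ 1.000e-02  9.000e-02 -3.653e+01] | shift [-3.4 21.  71.8]
top [270 216  17  16 235] [42.8 45.2] 4.6 vise [ -4.  -60.1]
top [247 218  22  17 316] [43.1 60.5] 4.2 vise [-4.5 -1.2]
top [230 220  17  17 234] [43.1 44.6] 5.7 vise [-5.3 55.5]
```

View pics/v3.png

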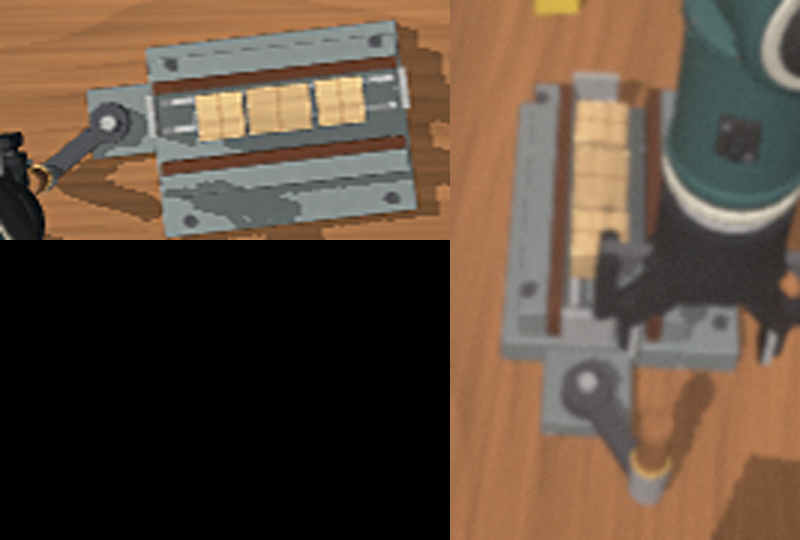

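All three blanks stand square on the parallels, top crop (218,115), (279,108) and (340,100). The handle's collar is on the boss rim at side crop (650,468). Now I grip the handle with the fingers closing along the crank's tangent.

```bash
python3 -m jog '[{"dx":0,"dy":0,"dz":0,"ax":0,"ay":0,"az":-6.5},{"dx":0,"dy":0,"dz":0,"ax":0,"ay":0,"az":-6},{"dx":0,"dy":0,"dz":0,"ax":0,"ay":0,"az":-6},{"dx":0,"dy":0,"dz":0,"ax":0,"ay":0,"az":-6},{"dx":0,"dy":0,"dz":0,"ax":0,"ay":0,"az":-6},{"dx":0,"dy":0,"dz":0,"ax":0,"ay":0,"az":-6},{"dx":0,"dy":0,"dz":0,"ax":0,"ay":0,"az":0},{"dx":-3.4,"dy":21,"dz":0,"ax":0,"ay":0,"az":0},{"dx":0,"dy":0,"dz":0,"ax":0,"ay":0,"az":0},{"dx":0,"dy":0,"dz":0,"ax":0,"ay":0,"az":0},{"dx":0,"dy":0,"dz":0,"ax":0,"ay":0,"az":0}]' 1 50
python3 -c "
from lib import *
goto(.4612,.2838,.09,41.7)"
```

```text
time: 50.72
tool_pos: [0.4611, 0.2836, 0.3561]
tcp_rot: [1.29, 2.864, -0.002]
wrist_force: [0.1, 0.2, -0.7]
width: 0.997
grip_force: 0.0
grasp [461.  283.4 201.4] yaw 41.51 q6 -0.22 | turn [-0.06  0.05 -0.19] | shift [  0.2   0.4 111.4]
```

```bash
python3 -m jog '[{"dx":0,"dy":0,"dz":15,"ax":0,"ay":0,"az":0},{"dx":0,"dy":0,"dz":25,"ax":0,"ay":0,"az":0},{"dx":0,"dy":0,"dz":25,"ax":0,"ay":0,"az":0},{"dx":0,"dy":0,"dz":25,"ax":0,"ay":0,"az":0},{"dx":0,"dy":0,"dz":14,"ax":0,"ay":0,"az":0},{"dx":0,"dy":0,"dz":6,"ax":0,"ay":0,"az":0},{"dx":0,"dy":0,"dz":0,"ax":0,"ay":0,"az":0},{"dx":0,"dy":0,"dz":0,"ax":0,"ay":0,"az":0}]'
python3 -m jog '[{"dx":0,"dy":0,"dz":0,"ax":0,"ay":0,"az":0},{"dx":0,"dy":0,"dz":0,"ax":0,"ay":0,"az":0},{"dx":0,"dy":0,"dz":0,"ax":0,"ay":0,"az":0},{"dx":0,"dy":0,"dz":0,"ax":0,"ay":0,"az":0},{"dx":0,"dy":0,"dz":0,"ax":0,"ay":0,"az":0},{"dx":0,"dy":0,"dz":0,"ax":0,"ay":0,"az":0},{"dx":0,"dy":0,"dz":0,"ax":0,"ay":0,"az":0},{"dx":0,"dy":0,"dz":0,"ax":0,"ay":0,"az":0},{"dx":0,"dy":0,"dz":0,"ax":0,"ay":0,"az":0},{"dx":0,"dy":0,"dz":0,"ax":0,"ay":0,"az":0}]' 0 40
python3 -c "
from lib import *
goto(.4612,.2838,.09,41.7)"
```

```text
time: 51.38
tool_pos: [0.4613, 0.2842, 0.2467]
tcp_rot: [1.287, 2.865, -0.0]
wrist_force: [0.9, -0.2, 0.6]
width: 0.997
grip_force: 0.0
time: 52.22
tool_pos: [0.4618, 0.2847, 0.2472]
tcp_rot: [1.286, 2.864, 0.002]
wrist_force: [0.5, 0.5, 7.1]
width: 0.292
grip_force: 38.8
grasp [462.2 284.7  92.5] yaw 41.64 q6 -0.22 | turn [ 0.12  0.08 -0.06] | shift [-0.  -1.4  2.5]
```

```bash
cat >> lib.py <<'E'
def crank():
    s=bot.read_state(); M=Ro.from_rotvec(s["tcp_rot"]).as_matrix(); g=np.array(s["tool_pos"])+M[:,2]*bot.hold_point_z
    d=g[:2]*1e3-[515.8,218.5]; a=np.degrees(np.arctan2(d[1],d[0])); tg=np.array([np.sin(np.radians(a)),-np.cos(np.radians(a)),0])
    print("g",np.round(g*1e3,1),"r",round(np.hypot(*d),1),"theta",round(np.radians(132.24-a),3),"tangent-yaw",round(a-90-np.degrees(np.arctan2(M[1,1],M[0,1])),1),"F tang/rad",np.round([s["wrist_force"]@tg,np.dot(s["wrist_force"][:2],d)/85],1),"tilt",np.round(np.degrees(M[:2,2]),1))
E
python3 -m jog '[{"dx":-0.5,"dy":5.9,"dz":0,"ax":0,"ay":0,"az":4},{"dx":-0.5,"dy":5.9,"dz":0,"ax":0,"ay":0,"az":4},{"dx":-0.5,"dy":5.9,"dz":0,"ax":0,"ay":0,"az":4},{"dx":-0.5,"dy":5.9,"dz":0,"ax":0,"ay":0,"az":4},{"dx":0,"dy":0,"dz":0,"ax":0,"ay":0,"az":0},{"dx":0,"dy":0,"dz":0,"ax":0,"ay":0,"az":0}]'
python3 -c "
from lib import *
crank()"
```

```text
time: 52.72
tool_pos: [0.4813, 0.2963, 0.247]
tcp_rot: [1.673, 2.659, -0.003]
wrist_force: [-2.2, -1.4, 10.0]
width: 0.29
grip_force: 39.1
g [481.2 296.1  92.3] r 85.0 theta 0.317 tangent-yaw -1.6 F tang/rad [-2.6 -0.4] tilt [-0.  -0.1]
```

```bash
python3 -m jog '[{"dx":-0.4,"dy":5.9,"dz":0,"ax":0,"ay":0,"az":4},{"dx":-0.4,"dy":5.9,"dz":0,"ax":0,"ay":0,"az":4},{"dx":-0.3,"dy":5.9,"dz":0,"ax":0,"ay":0,"az":4},{"dx":-0.3,"dy":5.9,"dz":0,"ax":0,"ay":0,"az":4},{"dx":-0.3,"dy":5.9,"dz":0,"ax":0,"ay":0,"az":4},{"dx":-0.3,"dy":5.9,"dz":0,"ax":0,"ay":0,"az":4},{"dx":-0.3,"dy":5.9,"dz":0,"ax":0,"ay":0,"az":4},{"dx":0,"dy":0,"dz":0,"ax":0,"ay":0,"az":0},{"dx":0,"dy":0,"dz":0,"ax":0,"ay":0,"az":0}]'
python3 -c "
from lib import *
crank()"
```

```text
time: 53.47
tool_pos: [0.5215, 0.3033, 0.247]
tcp_rot: [2.267, 2.174, -0.004]
wrist_force: [-2.9, -3.3, 10.4]
width: 0.289
grip_force: 38.9
g [521.2 302.9  92.3] r 84.6 theta 0.802 tangent-yaw -1.3 F tang/rad [-2.7 -3.5] tilt [-0.1 -0.1]
```

```bash
python3 -m jog '[{"dx":-0.4,"dy":4.4,"dz":0,"ax":0,"ay":0,"az":3},{"dx":-0.4,"dy":4.4,"dz":0,"ax":0,"ay":0,"az":3},{"dx":-0.3,"dy":4.4,"dz":0,"ax":0,"ay":0,"az":3},{"dx":-0.3,"dy":4.4,"dz":0,"ax":0,"ay":0,"az":3},{"dx":-0.3,"dy":4.4,"dz":0,"ax":0,"ay":0,"az":3},{"dx":0,"dy":0,"dz":0,"ax":0,"ay":0,"az":0},{"dx":0,"dy":0,"dz":0,"ax":0,"ay":0,"az":0}]'
python3 -c "
from lib import *
crank()"
python3 -m jog '[{"dx":-0.2,"dy":3,"dz":0,"ax":0,"ay":0,"az":2},{"dx":-0.2,"dy":3,"dz":0,"ax":0,"ay":0,"az":2},{"dx":0,"dy":0,"dz":0,"ax":0,"ay":0,"az":0},{"dx":0,"dy":0,"dz":0,"ax":0,"ay":0,"az":0}]'
python3 -c "
from lib import *
crank()"
```

```text
time: 54.05
tool_pos: [0.5426, 0.2988, 0.247]
tcp_rot: [2.531, 1.86, -0.004]
wrist_force: [-4.4, -0.7, 9.4]
width: 0.291
grip_force: 39.1
g [542.4 298.5  92.3] r 84.3 theta 1.058 tangent-yaw -1.0 F tang/rad [-4. -2.] tilt [-0.1 -0.1]
time: 54.38
tool_pos: [0.548, 0.2967, 0.2471]
tcp_rot: [-2.595, -1.771, 0.004]
wrist_force: [-5.1, 0.8, 10.1]
width: 0.291
grip_force: 39.1
g [547.6 296.5  92.4] r 84.3 theta 1.125 tangent-yaw -0.8 F tang/rad [-5.  -1.2] tilt [-0.1 -0.1]
```

```bash
python3 -m jog '[{"dx":-0.1,"dy":3,"dz":0,"ax":0,"ay":0,"az":2},{"dx":-0.1,"dy":3,"dz":0,"ax":0,"ay":0,"az":2},{"dx":0,"dy":0,"dz":0,"ax":0,"ay":0,"az":0},{"dx":0,"dy":0,"dz":0,"ax":0,"ay":0,"az":0}]' - 70
python3 -c "
from lib import *
crank()"
python3 -m jog '[{"dx":-0.1,"dy":1.5,"dz":0,"ax":0,"ay":0,"az":1},{"dx":0,"dy":0,"dz":0,"ax":0,"ay":0,"az":0},{"dx":0,"dy":0,"dz":0,"ax":0,"ay":0,"az":0}]'
python3 -c "
from lib import *
crank()"
```

```text
time: 54.72
tool_pos: [0.5533, 0.2942, 0.2471]
tcp_rot: [-2.655, -1.679, 0.005]
wrist_force: [-5.7, -0.7, 10.4]
width: 0.281
grip_force: 66.7
g [552.9 294.1  92.4] r 84.2 theta 1.194 tangent-yaw -0.8 F tang/rad [-4.8 -3.1] tilt [-0.2 -0.1]
time: 54.97
tool_pos: [0.554, 0.2939, 0.2471]
tcp_rot: [-2.668, -1.656, 0.006]
wrist_force: [-7.8, 0.9, 12.0]
width: 0.276
grip_force: 66.7
g [553.4 293.8  92.4] r 84.2 theta 1.2 tangent-yaw -0.2 F tang/rad [-7.4 -2.7] tilt [-0.2 -0. ]
```

```bash
python3 -m jog '[{"dx":0,"dy":1.5,"dz":0,"ax":0,"ay":0,"az":0},{"dx":0,"dy":1,"dz":0,"ax":0,"ay":0,"az":0},{"dx":0,"dy":0,"dz":0,"ax":0,"ay":0,"az":0},{"dx":0,"dy":0,"dz":0,"ax":0,"ay":0,"az":0}]'
python3 -c "
from lib import *
crank()"
python3 -m jog '[{"dx":0,"dy":1.5,"dz":0,"ax":0,"ay":0,"az":0},{"dx":0,"dy":0,"dz":0,"ax":0,"ay":0,"az":0},{"dx":0,"dy":0,"dz":0,"ax":0,"ay":0,"az":0}]'
python3 -c "
from lib import *
crank()"
```

```text
time: 55.3
tool_pos: [0.555, 0.2936, 0.247]
tcp_rot: [-2.666, -1.654, 0.01]
wrist_force: [-14.3, 4.2, 15.0]
width: 0.282
grip_force: 67.2
g [553.8 293.6  92.4] r 84.2 theta 1.205 tangent-yaw -0.4 F tang/rad [-14.7  -2.7] tilt [-0.4  0. ]
time: 55.55
tool_pos: [0.5556, 0.2934, 0.2471]
tcp_rot: [-2.665, -1.652, 0.012]
wrist_force: [-16.3, 7.1, 17.2]
width: 0.281
grip_force: 69.0
g [554.1 293.5  92.4] r 84.2 theta 1.21 tangent-yaw -0.7 F tang/rad [-17.8  -1.1] tilt [-0.6  0.1]
```

```bash
python3 -m jog '[{"dx":0,"dy":1,"dz":0,"ax":0,"ay":0,"az":0},{"dx":0,"dy":0,"dz":0,"ax":0,"ay":0,"az":0},{"dx":0,"dy":0,"dz":0,"ax":0,"ay":0,"az":0},{"dx":0,"dy":0,"dz":0,"ax":0,"ay":0,"az":0}]'
python3 -c "
from lib import *
crank()"
python3 -m jog '[{"dx":0,"dy":-1.5,"dz":-0.5,"ax":0,"ay":0,"az":0},{"dx":0,"dy":-1.5,"dz":-0.5,"ax":0,"ay":0,"az":0},{"dx":0,"dy":-1,"dz":-0.5,"ax":0,"ay":0,"az":0},{"dx":0,"dy":0,"dz":0,"ax":0,"ay":0,"az":0}]'
python3 -c "
from lib import *
crank()"
```

```text
time: 55.88
tool_pos: [0.5559, 0.2932, 0.2471]
tcp_rot: [-2.664, -1.651, 0.014]
wrist_force: [-19.5, 7.4, 18.8]
width: 0.282
grip_force: 69.3
g [554.2 293.4  92.4] r 84.2 theta 1.211 tangent-yaw -0.7 F tang/rad [-20.7  -2.2] tilt [-0.6  0.1]
time: 56.22
tool_pos: [0.5544, 0.2937, 0.2473]
tcp_rot: [-2.668, -1.655, 0.007]
wrist_force: [-6.8, 3.2, 5.2]
width: 0.283
grip_force: 68.6
g [553.6 293.5  92.6] r 84.0 theta 1.204 tangent-yaw -0.4 F tang/rad [-7.5 -0.3] tilt [-0.3 -0. ]
```

```bash
python3 -m jog '[{"dx":0,"dy":0,"dz":0,"ax":0,"ay":0,"az":0},{"dx":0,"dy":0,"dz":0,"ax":0,"ay":0,"az":0},{"dx":0,"dy":0,"dz":0,"ax":0,"ay":0,"az":0},{"dx":0,"dy":0,"dz":0,"ax":0,"ay":0,"az":0},{"dx":0,"dy":0,"dz":0,"ax":0,"ay":0,"az":0},{"dx":0,"dy":0,"dz":0,"ax":0,"ay":0,"az":0},{"dx":0,"dy":0,"dz":-25,"ax":0,"ay":0,"az":0},{"dx":0,"dy":0,"dz":-35,"ax":0,"ay":0,"az":0},{"dx":0,"dy":0,"dz":-35,"ax":0,"ay":0,"az":0},{"dx":0,"dy":0,"dz":-35,"ax":0,"ay":0,"az":0},{"dx":35,"dy":-10,"dz":0,"ax":0,"ay":0,"az":0},{"dx":35,"dy":-10,"dz":0,"ax":0,"ay":0,"az":0},{"dx":35,"dy":-10,"dz":0,"ax":0,"ay":0,"az":0},{"dx":35,"dy":-10,"dz":0,"ax":0,"ay":0,"az":0},{"dx":35,"dy":-10,"dz":0,"ax":0,"ay":0,"az":0},{"dx":0,"dy":0,"dz":0,"ax":0,"ay":0,"az":0},{"dx":0,"dy":0,"dz":0,"ax":0,"ay":0,"az":0}]' 1
python3 - <<'E'
from lib import *
blanks()
T,S=cam("top"),cam("side")
a=T["img"][120:270,165:355,::-1]; b=S["img"][140:305,220:330,::-1]
cv2.imwrite("pics/v4.png",np.hstack([cv2.copyMakeBorder(cv2.resize(a,(450,355),interpolation=2),0,170,0,0,0),cv2.resize(b,(350,525),interpolation=2)]))
x,y,w,hh=200,190,110,85
h=cv2.cvtColor(T["img"],cv2.COLOR_RGB2HSV); m=cv2.inRange(h,(10,60,165),(22,135,255)); r=np.zeros_like(m); r[y:y+hh,x:x+w]=m[y:y+hh,x:x+w]
k,l,st,ce=cv2.connectedComponentsWithStats(r)
for i in range(1,k):
    if st[i][4]>40:
        w=plane(T,np.argwhere(l==i)[:,::-1],.082)[:,:2].astype(np.float32)*1000; q=cv2.minAreaRect(w); d=np.array(q[0])-[530.4,51.1]
        print(st[i],np.round(q[1],1),round(q[2],1),"vise",np.round([d@[.9962,.0872],d@[-.0872,.9962]],1))
E
```

```text
time: 57.63
tool_pos: [0.5892, 0.4739, 0.3765]
tcp_rot: [2.666, 1.659, -0.001]
wrist_force: [-1.1, -0.5, -0.0]
width: 0.998
grip_force: 0.0
[270 214  17  17 238] [43.1 45.5] 4.8 vise [ -0.  -60.3]
[247 216  22  17 306] [42.8 60.4] 4.8 vise [-0.  -0.9]
[230 219  17  16 231] [42.8 44.9] 4.8 vise [ 0.2 55.5]
```

View pics/v4.png

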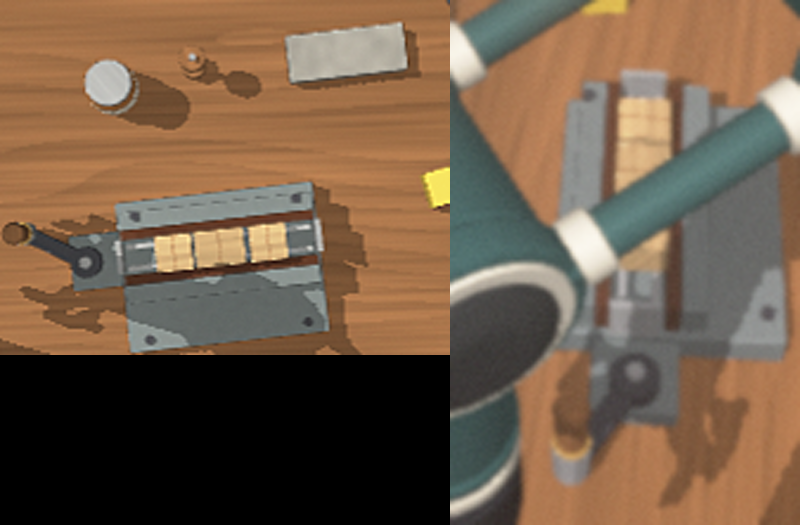

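The blanks are clamped square at vise x ≈ 0, top crop (175,253), (219,247) and (268,242). The handle stands home in the crank at side crop (570,440), and the jar, spool clamp and whetstone are where they were.

```bash
python3 -c "
from workcell import bot
print(bot.finish_job())"
```

```text
the job is handed in; nothing more can be done
None
```

I handed the job in at about 58 s on the robot's clock: the handle is pressed home and left in the crank, all three blanks are clamped square against the fixed jaw with gaps of about 4 and 7 mm between them, and the jar, spool clamp and whetstone look undisturbed.

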